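# Lock the registration fence onto the printing board

## Task

Take the screwdriver from its wooden stand, seat its blade in the slot of the brass cam lock on the printing board, and turn the cam clockwise until the loose aluminium fence is drawn fully flush against the board's edge and the cam has gone firm, but do not overtighten it and do not press hard on it. Then put the screwdriver back upright in its stand and let go. Move the fence only by the cam and the cam only with the screwdriver, and leave the ink tin, the roller, the palette knife and the carved lino plate alone.

Things in the scene. Friction and masses are not known exactly. Their poses are not given: they have to be found in the camera images.
- bed: Fixed plywood printing board, 240 mm (x) by 220 mm (y) by 36 mm thick, lying on the table. Origin at the centre of its underside, z up. The fence goes against its -y edge face (at y = -110 mm in its frame).
- cam: Brass cam disc, 41 mm across, let into the board near its -y edge, axis vertical. Origin at the centre of its top face (37 mm above the table, 1 mm proud of the board), z up, x along its screwdriver slot: 18 mm long, 4.2 mm wide, 7 mm deep, ends closed. A red dot lies toward its -y. It locks clockwise seen from above and stays where it is left.
- cam_axis (a point): The cam's axis at the board's top; how it turns: first slight drag (0.1 N m), from some 0.3 to 1.5 rad on, the scroll catches the bolt head and draws the fence in, 5 mm per rad (0.11 to 0.13 N m); 0.75 to 1.8 rad from the start (the unseen bolt length differs) the fence is flush and torque climbs steeply. Firm: 0.18 to 0.23 N m; overstressed beyond about 0.28 N m.
- fence: Loose aluminium bar 240 (x) by 30 (y) by 45 mm high, 0.45 kg, on the table along the board's -y edge, 1.5 to 2.5 mm away from it at the start; two dowels and a bolt on its +y face already reach into the board, the bolt head in the cam's mouth. Origin under its centre, axes parallel to the board's. Flush when its +y face (15 mm from its origin) meets the edge.
- driver: Screwdriver, 132 mm long, 0.12 kg, upright, blade down in the stand. Origin at the centre of the blade's tip, z up the shaft, x along the blade's width. Blade 14 mm wide (x), 2.2 mm thick (y), 12 mm long; shaft 8 mm thick; square handle 28 by 28 mm, sides parallel to the blade's x and y, 66 to 132 mm above the tip. A yellow bar on the handle's top runs along the blade's width.
- stand: Fixed wooden block 70 by 70 mm, 80 mm high, with a square through hole 20 by 20 mm in its middle. Origin at the centre of its underside, z up. The driver's handle rests on its top, the blade tip then 14 mm above the table.
- ink_tin: Loose round ink tin, 68 mm across, 55 mm high, standing on the table; origin under its centre. To be left alone.
- brayer: Loose ink roller lying on the table: roller 40 mm thick and 120 mm long (along its y), handle to its -x; origin under the roller's middle. To be left alone.
- knife: Loose palette knife, 200 mm long, lying on the table along its x; to be left alone.
- lino: Loose green carved lino plate with blue flowers, 150 by 110 by 6 mm, lying on the board; origin under its centre. To be left alone.

How it is judged:
By the outcome, as a careful person would: the job done as asked, in the order asked, and still so for the second after the job is handed in, with the robot touching nothing.
It also fails if it takes over 64 s, if anything falls off the work surface, if the arm or the gripper's body presses on something with over 40 N, if the wrist force passes 120 N, or if a joint passes its speed limit or range.

## Robot

A 7-joint arm with a two-finger parallel gripper is mounted at the origin on the work surface. World frame = base frame: x ahead of the robot, y to its left, z up, the work surface at z = 0. Lengths are in m, angles in rad, forces in N, time in s.
With the tool pointing down it reaches from about 0.4 to 0.875 m from the base axis. Payload 19.3 kg.
Tool frame: the origin (TCP) lies at the very end of the fingers, on their centre line; the grasp point (between the pads) lies bot.tcp_to_grasp behind it (bot.tcp_to_grasp is the distance from the TCP to the grasp point, in m); z points along the fingers, y is the direction in which the jaws open and shut (so a half turn about z gives the same grasp; the last joint's range is limited). The gripper opens to 85 mm and grips with 20 to 120 N. Pads are 22 mm wide; open, the fingers measure 114 mm over their backs; the gripper's body (76 mm by 85 mm) begins 54 mm behind the grasp point. The pads swing forward as they close: fully open they stand 13 mm farther back than shut.
Start: joints at [-1.296, 0.521, -0.036, 1.599, 0.021, 1.021, -0.113], TCP at [0.211, 0.588, 0.231] pointing down, gripper open.
Joint ranges: [-2.91, 2.91], [-0.3, 2.13], [-1.5, 1.42], [0.17, 2.43], [-1.26, 4.41], [0.16, 1.93], [-2.52, 2.52]. Speed limits (rad/s): [1.89, 1.89, 2.39, 2.39, 3.01, 3.01, 3.01].

## Interface

Orientations are given as [roll, pitch, yaw] about the fixed x, y, z axes, in that order (R = Rz(yaw) Ry(pitch) Rx(roll)).
In Python, from workcell import bot gives the robot as it stands.
- The arm moves only by the tool servo_tool, never from a script. Its argument "targets" is a list of rows, each a list of 2 entries, a list of its own where there are three numbers: the shift along the tool's x, y, z in units of 0.05 m (1.0 is 0.05 m), then the turn about the tool's z in units of 5 degrees (1.0 is 5 degrees). A call has 1 to 12 rows; each row shifts and turns the commanded pose from where the row before left it, along the tool's axes as they then stand; what a row does not reach is not made up. A row lasts 1/8 s, in which the tool goes at most 62.5 mm and 10.7 degrees, less where a joint would pass 70% of its speed; a pose out of reach is approached as far as the arm can. A call with a number of a shift or a turn outside -1 to 1 is refused whole. A call with a gripper value outside its range is refused whole. "gripper" is the opening, from -1 (shut) to 1 (fully open), so that 0 is half open, set as the call begins (left out, the last holds). The fingers move at their own pace and stop on an object; "newtons" is the grip in N (left out, the last holds). Time passes only in rows, so rows that do not move let the fingers close. It gives the time, the measured TCP pose, the force and the opening at its end, in the units of the state.
- bot.observe(): the state, without advancing time (a new reading comes with each control period).
- bot.grab_frame(name): name is "side" or "top" or "wrist"; returns the picture (384x512x3 uint8, blue, green, red); there is no depth.
- bot.get_calibration(name): a dict with "fx", "fy", "cx", "cy" (pixels), "k1" (the pictures are not rectified: a ray, as slopes to the right and down, at radius r is drawn at 1 + k1 r^2 times it, then the intrinsics apply), "pose" (4x4, takes a point from camera to world coordinates). Camera axes: x right, y up, looking along -z (the intrinsics and any distortion apply to the point x, -y, -z); pixel columns grow to the right and rows downward; lengths in m; the calibration is good to about 2 mm. A picture is of the moment at which its call begins: read the wrist's pose just before it. get_calibration takes no time and is no camera call; for the wrist camera it gives the pose at the moment of the call.
- bot.job_done(): hands the job in, once; it reports no verdict.
The state is a dict: "clock": time; "qpos": joint angles; "qd": joint speeds; "joint_efforts": joint torques, N m; "position": TCP position; "tool_rot": TCP orientation; "force": force on the tool from outside, world axes, zero at the start; "moment": the same for the moment, N m; "grip_width": finger opening in m.
Only numpy, scipy, OpenCV 4.12 (cv2) and the standard library are available. Lean on these libraries where they do the work, as an engineer would, in place of code of your own. Each camera call takes 0.05 s, during which the arm holds its last target.

## Working session

There is one attempt and no reset: what is moved stays moved. The work goes in short steps, Python scripts to look and compute and a tool call to move; the robot and the scene stay as the last step left them, time stands still between calls to the robot, and variables do not carry over. Pictures are saved under pics/ and viewed, and the job is handed in when it is done.

Besides the shell and the picture viewer there is one more tool, called after "Emit:" as name(argument=value, ...) on one line, values as JSON. servo_tool: Moves the arm, as the interface text tells. Its arguments: {"type":"object","properties":{"targets":{"type":"array","items":{"type":"array"}},"gripper":{"type":"number"},"newtons":{"type":"number"}},"required":["targets"]}

```bash
ls; mkdir -p pics
python3 - <<'E'
from workcell import bot
import cv2
print(bot.observe()); print(bot.tcp_to_grasp)
for n in ("side","top","wrist"):
    c=bot.get_calibration(n); print(n,c)
    cv2.imwrite(f"pics/{n}0.png",bot.grab_frame(n))
E
```

```text
pics
{'clock': 0.0, 'qpos': array([-1.29620251,  0.5220321 , -0.03633616,  1.59997726,  0.02122422,
        1.02108578, -0.11276791]), 'qd': array([ 6.66640329e-04, -6.34424966e-05, -1.06551779e-03, -7.70946550e-04,
        8.09510153e-06,  8.53948462e-04, -2.05228244e-04]), 'joint_efforts': array([-2.66603292e-04, -9.27129579e+01,  1.97976306e+00, -3.69905806e+01,
        1.78505917e-02,  8.57281761e-03, -8.97600074e-07]), 'position': array([0.21117822, 0.58790166, 0.23072537]), 'tool_rot': array([-3.14047991e+00,  9.46715655e-05,  2.79684072e+00]), 'force': array([0.3189643 , 0.96677882, 0.3230022 ]), 'moment': array([ 0.05035161, -0.04667414, -0.01787227]), 'grip_width': 0.08531091767344776}
0.0187
side {'fx': 387.5523091755681, 'fy': 387.5523091755681, 'cx': 253.35832198436773, 'cy': 197.10320151030106, 'k1': -0.11070673730945377, 'pose': array([[ 0.84348128,  0.38794331, -0.37153643,  0.22706664],
       [-0.53705119,  0.59522251, -0.59773421, -0.41559583],
       [-0.01074014,  0.7037117 ,  0.71040446,  0.6656629 ],
       [ 0.        ,  0.        ,  0.        ,  1.        ]])}
[... 180 characters left out ...]
.10502341,  0.43077784],
       [-0.99944848, -0.02005987,  0.02646397,  0.09883396],
       [ 0.02420398,  0.10556716,  0.99411757,  1.04442649],
       [ 0.        ,  0.        ,  0.        ,  1.        ]])}
wrist {'fx': 299.77848535952796, 'fy': 299.77848535952796, 'cx': 254.38760782254474, 'cy': 195.41389722127798, 'k1': -0.0029017278982569655, 'pose': array([[ 3.38558538e-01, -8.99682600e-01, -2.75589070e-01,
         1.40112355e-01],
       [ 9.40944956e-01,  3.23450073e-01,  1.00013203e-01,
         6.12540750e-01],
       [-8.40833925e-04, -2.93174470e-01,  9.56058588e-01,
         3.72731976e-01],
       [ 0.00000000e+00,  0.00000000e+00,  0.00000000e+00,
         1.00000000e+00]])}
```

View pics/top0.png

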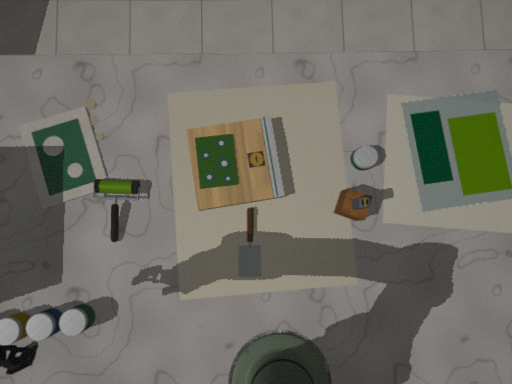

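View pics/side0.png

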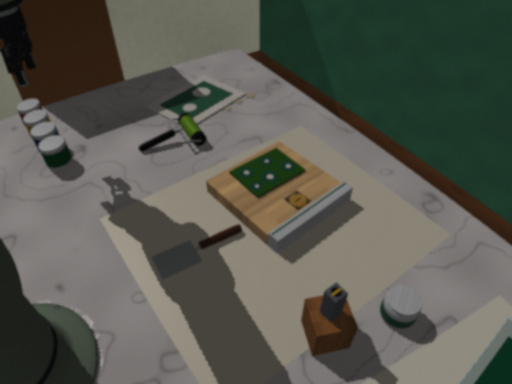

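View pics/wrist0.png

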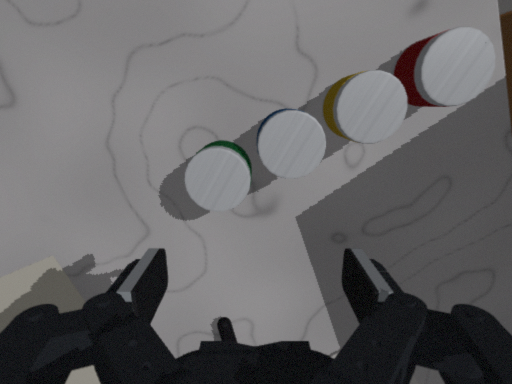

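```bash
cat > h.py <<'E'
import numpy as np, cv2
from workcell import bot
def ray(n,u,v,c=None):
    c=c or bot.get_calibration(n)
    K=np.array([[c['fx'],0,c['cx']],[0,c['fy'],c['cy']],[0,0,1]])
    p=cv2.undistortPoints(np.array([[[u,v]]],float),K,np.array([c['k1'],0,0,0.]))[0,0]
    T=c['pose']; return T[:3,3],T[:3,:3]@np.array([p[0],-p[1],-1])
def at(n,u,v,z,c=None):
    o,d=ray(n,u,v,c); return o+d*(z-o[2])/d[2]
def proj(n,P,c=None):
    c=c or bot.get_calibration(n); T=c['pose']
    q=(np.array(P)-T[:3,3])@T[:3,:3]; a=q[0]/-q[2]; b=-q[1]/-q[2]; f=1+c['k1']*(a*a+b*b)
    return c['fx']*a*f+c['cx'],c['fy']*b*f+c['cy']
E
python3 - <<'E'
import cv2
t=cv2.imread("pics/top0.png"); s=cv2.imread("pics/side0.png")
def cr(i,x,y,w,h,k,n): cv2.imwrite(n,cv2.resize(i[y:y+h,x:x+w],None,fx=k,fy=k,interpolation=cv2.INTER_CUBIC))
cr(t,325,175,60,50,12,"pics/ts.png"); cr(t,180,110,110,105,5,"pics/tb.png")
cr(s,290,270,80,90,6,"pics/ss.png"); cr(s,260,170,100,80,7,"pics/sb.png")
E
```

```text
(no output)
```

View pics/ts.png

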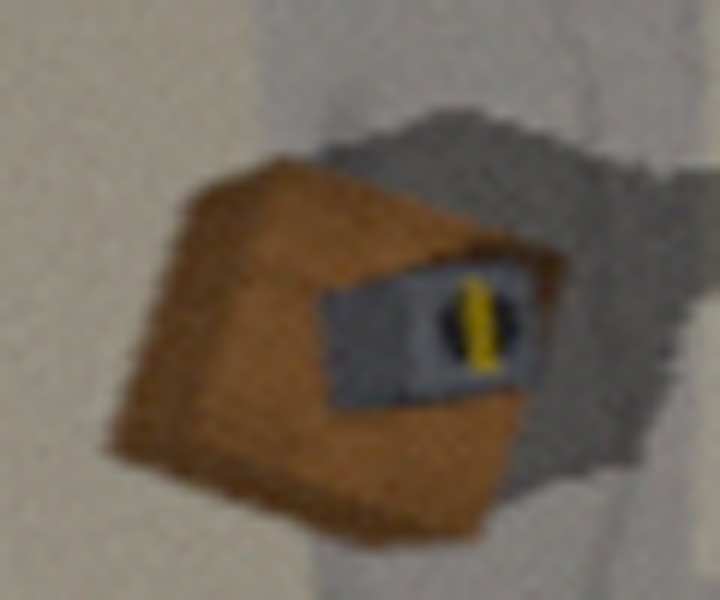

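View pics/tb.png

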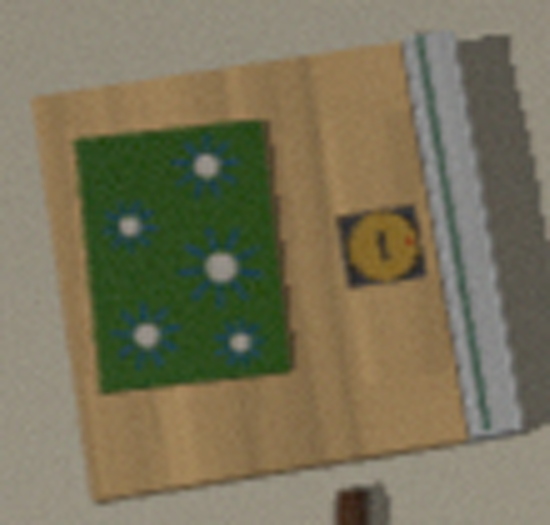

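View pics/ss.png

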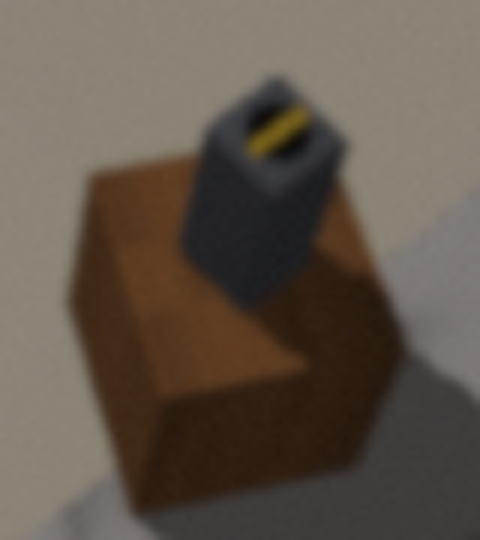

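View pics/sb.png

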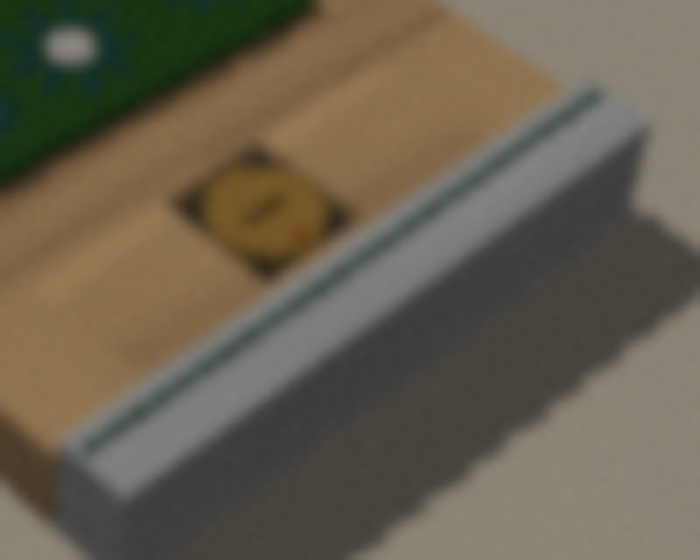

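Run:
```python
from h import *
def p(n,x0,y0,k,x,y,z): return at(n,x0+(x+.5)/k-.5,y0+(y+.5)/k-.5,z)
print("drv", p("top",325,175,12,481,325,.146), p("side",290,270,6,279,132,.146))
a,b=p("top",325,175,12,477,283,.146),p("top",325,175,12,486,368,.146); print("bar",a-b,np.degrees(np.arctan2(*(a-b)[1::-1])))
a,b=p("side",290,270,6,308,114,.146),p("side",290,270,6,250,150,.146); print("bar",a-b,np.degrees(np.arctan2(*(a-b)[1::-1])))
print("cam",p("top",180,110,5,382,246,.037),p("side",260,170,7,266,209,.037))
a,b=p("top",180,110,5,378,232,.037),p("top",180,110,5,384,260,.037);print("slot",np.degrees(np.arctan2(*(a-b)[1::-1])))
bd=[p("top",180,110,5,*q,.036) for q in ((33,97),(403,42),(466,440),(98,502))]
bd=np.array(bd);print(bd, [np.degrees(np.arctan2(*(bd[i]-bd[j])[1::-1])) for i,j in((0,1),(1,2),(3,2),(0,3))])
f=np.array([p("top",180,110,5,*q,.045) for q in ((406,35),(455,33),(522,432),(468,438))]);print("fence",f)
# stand top corners
s=np.array([p("top",325,175,12,*q,.08) for q in ((280,160),(565,260),(480,540),(190,465))]);print("stand",s,s.mean(0))
```

```text
drv [ 0.49362798 -0.22135607  0.146     ] [ 0.49561195 -0.21926784  0.146     ]
bar [0.01837329 0.00088272 0.        ] 2.750581440002579
bar [ 0.0193061  -0.00016878  0.        ] -0.5008844689541913
cam [0.63307996 0.05161364 0.037     ] [0.63592832 0.05230543 0.037     ]
slot 10.537409950427088
[[0.72553441 0.25413979 0.036     ]
 [0.75553554 0.03613258 0.036     ]
 [0.5184944  0.00576207 0.036     ]
 [0.48720263 0.21808078 0.036     ]] [np.float64(97.83556107665869), np.float64(7.301151124677933), np.float64(98.3839589405762), np.float64(8.603459236649229)]
fence [[ 0.75682486  0.03482273  0.045     ]
 [ 0.75759216  0.00600051  0.045     ]
 [ 0.52165679 -0.02572673  0.045     ]
 [ 0.51883834  0.00541024  0.045     ]]
stand [[ 0.53754921 -0.20026267  0.08      ]
 [ 0.51292329 -0.26527802  0.08      ]
 [ 0.44874588 -0.2417612   0.08      ]
 [ 0.46735716 -0.17574139  0.08      ]] [ 0.49164389 -0.22076082  0.08      ]
```

```bash
cat >> h.py <<'E'
def wrap(a): return (a+np.pi)%(2*np.pi)-np.pi
def plan(goal,yaw_deg,n,frm=None):
    """n equal rows from the current pose (assumes tool down) to goal/yaw"""
    s=bot.observe() if frm is None else frm
    p=s['position'];y=s['tool_rot'][2]
    d=(np.array(goal)-p); dy=wrap(np.radians(yaw_deg)-y)
    for i in range(n):
        yi=y+dy*i/n
        X=np.array([np.cos(yi),np.sin(yi),0]);Y=np.array([np.sin(yi),-np.cos(yi),0])
        print([[round(float(X@d/n/.05),3),round(float(Y@d/n/.05),3),round(float(-d[2]/n/.05),3)],round(float(-np.degrees(dy)/n/5),3)],end=',')
    print()
def st():
    s=bot.observe(); np.set_printoptions(precision=4,suppress=True)
    print(s['clock'],s['position'],'rpy',np.degrees(s['tool_rot']),'q',s['qpos'],'F',s['force'],'M',s['moment'],s['grip_width'])
E
python3 - <<'E'
from h import *
plan([.635,.052,.24],98,16)
E
```

```text
[[-0.725, -0.452, -0.011], 0.778],[[-0.754, -0.401, -0.011], 0.778],[[-0.779, -0.349, -0.011], 0.778],[[-0.801, -0.296, -0.011], 0.778],[[-0.82, -0.24, -0.011], 0.778],[[-0.834, -0.184, -0.011], 0.778],[[-0.845, -0.127, -0.011], 0.778],[[-0.851, -0.07, -0.011], 0.778],[[-0.854, -0.012, -0.011], 0.778],[[-0.853, 0.046, -0.011], 0.778],[[-0.848, 0.104, -0.011], 0.778],[[-0.839, 0.161, -0.011], 0.778],[[-0.826, 0.218, -0.011], 0.778],[[-0.809, 0.273, -0.011], 0.778],[[-0.789, 0.328, -0.011], 0.778],[[-0.765, 0.38, -0.011], 0.778],
```

Emit:
servo_tool(targets=[[[-0.725, -0.45, 0], 0.78], [[-0.755, -0.4, 0], 0.78], [[-0.78, -0.35, 0], 0.78], [[-0.8, -0.295, 0], 0.78], [[-0.82, -0.24, 0], 0.78], [[-0.835, -0.185, 0], 0.78], [[-0.845, -0.125, 0], 0.78], [[-0.85, -0.07, 0], 0.78]], gripper=1, newtons=70)

```text
clock: 1.15
position: [0.4238, 0.319, 0.2312]
tool_rot: [-3.141, -0.0, 2.25]
force: [0.4, 0.0, -0.0]
grip_width: 0.0854
```

Emit:
servo_tool(targets=[[[-0.855, -0.01, 0], 0.78], [[-0.855, 0.045, 0], 0.78], [[-0.85, 0.105, 0], 0.78], [[-0.84, 0.16, 0], 0.78], [[-0.825, 0.22, 0], 0.78], [[-0.81, 0.275, 0], 0.78], [[-0.79, 0.33, 0], 0.78], [[-0.765, 0.38, 0], 0.78], [[0, 0, 0], 0], [[0, 0, 0], 0]])

```text
clock: 2.4
position: [0.6346, 0.052, 0.2309]
tool_rot: [-3.141, -0.0, 1.708]
force: [-0.2, 0.4, -0.5]
grip_width: 0.0852
```

Run:
```python
from h import *
st(); c=bot.get_calibration("wrist"); im=bot.grab_frame("wrist"); cv2.imwrite("pics/w1.png",im)
import pickle; pickle.dump(c,open("w1.pkl","wb"))
```

```text
2.4 [0.6346 0.052  0.2309] rpy [-179.9579   -0.0189   97.8777] q [-0.3999  0.5655  0.3453  1.5805 -0.2131  1.0336  0.1429] F [-0.1609  0.4156 -0.4642] M [0.0184 0.0246 0.0286] 0.08524331756029022
```

View pics/w1.png

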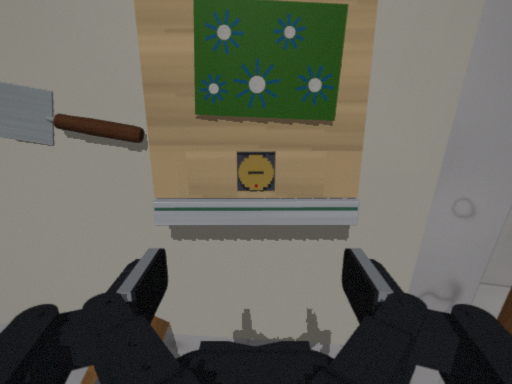

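Run:
```python
import cv2
t=cv2.imread("pics/w1.png")
cv2.imwrite("pics/w1c.png",cv2.resize(t[145:200,225:290],None,fx=12,fy=12,interpolation=cv2.INTER_CUBIC))
```

```text
(no output)
```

View pics/w1c.png

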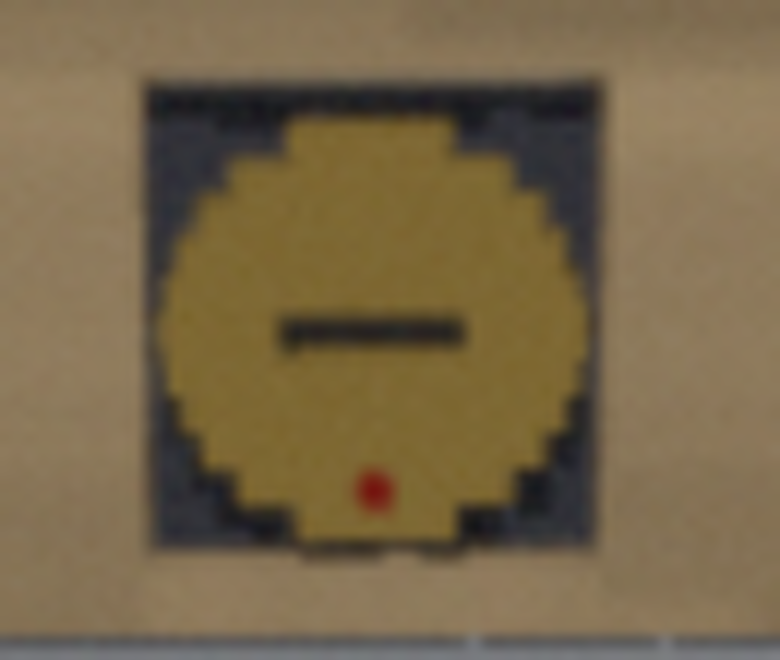

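Run:
```python
from h import *
import pickle; c=pickle.load(open("w1.pkl","rb"))
P=lambda x,y,z: at("wrist",225+(x+.5)/12-.5,145+(y+.5)/12-.5,z,c)
print(P(373,330,.037),"dot",P(375,492,.037)); a,b=P(280,331,.037),P(466,331,.037); print(np.linalg.norm(a-b),np.degrees(np.arctan2(*(b-a)[1::-1])))
W=lambda x,y,z: at("wrist",x,y,z,c)
f1,f2=W(154.5,199.5,.045),W(357.5,199,.045); print(f1,f2,np.linalg.norm(f1-f2),np.degrees(np.arctan2(*(f2-f1)[1::-1])))
b1,b2=W(138,10,.036),W(153,190,.036);print(b1,b2,np.degrees(np.arctan2(*(b1-b2)[1::-1])))
plan([.500,-.220,.26],91,8)
```

```text
[0.63508128 0.05126616 0.037     ] dot [0.63747577 0.03544403 0.037     ]
0.017742703140963 7.8654488916383025
[0.52406963 0.00518251 0.045     ] [0.75501682 0.03773342 0.045     ] 0.23322985576331853 8.022722502206753
[0.49721247 0.19744573 0.036     ] [0.51912373 0.01336222 0.036     ] 96.78791847862809
[[-0.629, -0.427, -0.072], 0.173],[[-0.635, -0.417, -0.072], 0.173],[[-0.641, -0.408, -0.072], 0.173],[[-0.647, -0.398, -0.072], 0.173],[[-0.653, -0.388, -0.072], 0.173],[[-0.659, -0.378, -0.072], 0.173],[[-0.665, -0.368, -0.072], 0.173],[[-0.67, -0.358, -0.072], 0.173],
```

Emit:
servo_tool(targets=[[[-0.63, -0.425, -0.07], 0.17], [[-0.635, -0.415, -0.07], 0.17], [[-0.64, -0.41, -0.07], 0.17], [[-0.645, -0.4, -0.07], 0.17], [[-0.655, -0.39, -0.07], 0.17], [[-0.66, -0.38, -0.07], 0.17], [[-0.665, -0.37, -0.07], 0.17], [[-0.67, -0.36, -0.07], 0.17], [[0, 0, 0], 0], [[0, 0, 0], 0]])

```text
clock: 3.7
position: [0.5004, -0.2197, 0.2593]
tool_rot: [3.141, -0.001, 1.591]
force: [0.3, -0.6, -0.5]
grip_width: 0.0858
```

Run:
```python
from h import *
st(); c=bot.get_calibration("wrist"); im=bot.grab_frame("wrist"); cv2.imwrite("pics/w2.png",im)
import pickle; pickle.dump(c,open("w2.pkl","wb"))
u,v=map(int,proj("wrist",[.494,-.22,.146],c)); print(u,v)
x,y=u-40,v-30; cv2.imwrite("pics/w2c.png",cv2.resize(im[y:y+60,x:x+80],None,fx=10,fy=10,interpolation=cv2.INTER_CUBIC)); print(x,y)
```

```text
3.7 [ 0.5004 -0.2197  0.2593] rpy [179.9825  -0.0364  91.135 ] q [-0.021   0.3942  0.4403  1.7935 -0.197   0.9972  0.517 ] F [ 0.2664 -0.6349 -0.5445] M [ 0.014  -0.0002  0.0315] 0.0857612381841394
247 191
207 161
```

View pics/w2.png

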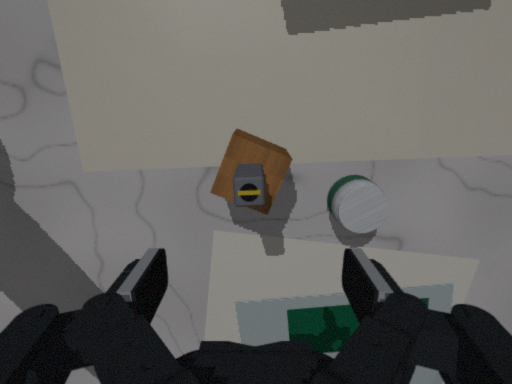

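View pics/w2c.png

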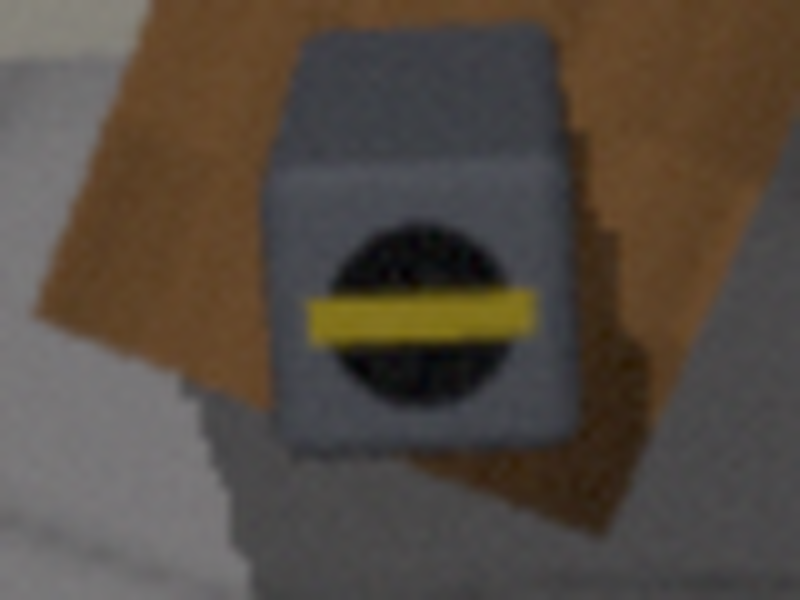

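Run:
```python
from h import *
import pickle; c=pickle.load(open("w2.pkl","rb"))
P=lambda x,y,z: at("wrist",207+(x+.5)/10-.5,161+(y+.5)/10-.5,z,c)
print(P(422,318,.146)); a,b=P(310,323,.146),P(535,312,.146); print(np.linalg.norm(a-b),np.degrees(np.arctan2(*(b-a)[1::-1])))
q=np.array([P(270,167,.146),P(570,160,.146),P(580,442,.146),P(285,452,.146)]); print(q,q.mean(0),[np.degrees(np.arctan2(*(q[i]-q[j])[1::-1])) for i,j in((1,0),(2,3),(0,3),(1,2))])
W=lambda x,y,z: at("wrist",x,y,z,c)
s=np.array([W(238,131,.08),W(291,156,.08),W(267.5,214,.08),W(210.5,192.5,.08)]);print(s,s.mean(0))
plan([.4945,-.2200,.098],92,6)
```

```text
[ 0.4946836  -0.22116223  0.146     ]
0.020013055135195308 4.032686755264735
[[ 0.48120104 -0.20765119  0.146     ]
 [ 0.50741806 -0.20651332  0.146     ]
 [ 0.50905226 -0.23251321  0.146     ]
 [ 0.48252316 -0.23398175  0.146     ]] [ 0.49504863 -0.22016487  0.146     ] [np.float64(2.4851821207289095), np.float64(3.1684154864174765), np.float64(92.87454928663705), np.float64(93.59652275861195)]
[[ 0.48148887 -0.17360807  0.08      ]
 [ 0.53868631 -0.19894856  0.08      ]
 [ 0.51550377 -0.26605645  0.08      ]
 [ 0.45097105 -0.2416854   0.08      ]] [ 0.4966625  -0.22007462  0.08      ]
[[-0.001, -0.02, 0.538], -0.028],[[-0.001, -0.02, 0.538], -0.028],[[-0.001, -0.02, 0.538], -0.028],[[-0.001, -0.02, 0.538], -0.028],[[-0.001, -0.02, 0.538], -0.028],[[-0.001, -0.02, 0.538], -0.028],
```

Run:
```python
from h import *
plan([.4948,-.2206,.096],93.2,6)
```

```text
[[-0.003, -0.019, 0.544], -0.068],[[-0.003, -0.019, 0.544], -0.068],[[-0.003, -0.019, 0.544], -0.068],[[-0.003, -0.019, 0.544], -0.068],[[-0.003, -0.019, 0.544], -0.068],[[-0.003, -0.019, 0.544], -0.068],
```

Emit:
servo_tool(targets=[[[-0.018, -0.114, 0.54], -0.41], [[0, 0, 0.54], 0], [[0, 0, 0.54], 0], [[0, 0, 0.54], 0], [[0, 0, 0.54], 0], [[0, 0, 0.56], 0], [[0, 0, 0], 0], [[0, 0, 0], 0]])

```text
clock: 4.75
position: [0.4949, -0.2216, 0.0971]
tool_rot: [3.141, 0.0, 1.626]
force: [-0.2, 0.2, -0.5]
grip_width: 0.0855
```

Emit:
servo_tool(targets=[[[0, 0, 0], 0], [[0, 0, 0], 0], [[0, 0, 0], 0], [[0, 0, 0], 0], [[0, 0, 0], 0], [[0, 0, 0], 0], [[0, 0, 0], 0], [[0, 0, 0], 0]], gripper=-1, newtons=70)

```text
clock: 5.75
position: [0.4945, -0.222, 0.0968]
tool_rot: [3.141, -0.0, 1.625]
force: [-0.6, 0.8, 8.0]
grip_width: 0.0272
```

Run:
```python
from h import *
st(); im=bot.grab_frame("wrist"); cv2.imwrite("pics/w3.png",im)
```

```text
5.75 [ 0.4945 -0.222   0.0968] rpy [179.9708  -0.0001  93.0897] q [ 0.0758  0.6084  0.3296  1.9422 -0.3152  0.6403  0.659 ] F [-0.6289  0.7932  8.0253] M [0.2383 0.4006 0.0686] 0.02719876445545906
```

View pics/w3.png

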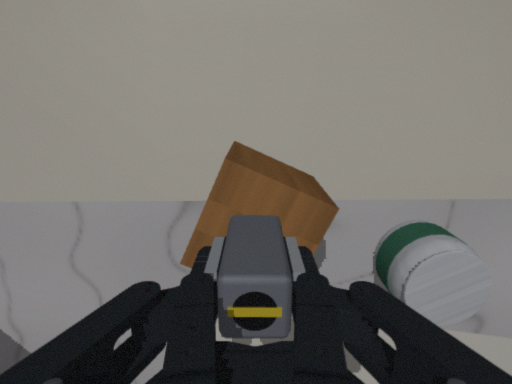

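Emit:
servo_tool(targets=[[[0, 0, -0.1], 0], [[0, 0, -0.2], 0], [[0, 0, -0.3], 0], [[0, 0, -0.45], 0], [[0, 0, -0.5], 0], [[0, 0, -0.5], 0], [[0, 0, 0], 0], [[0, 0, 0], 0]])

```text
clock: 6.8
position: [0.4942, -0.2218, 0.1987]
tool_rot: [-3.141, -0.0, 1.625]
force: [0.5, 0.5, -2.3]
grip_width: 0.0273
```

Run:
```python
from h import *
st(); im=bot.grab_frame("wrist"); cv2.imwrite("pics/w4.png",im)
c=bot.get_calibration("wrist")
cv2.imwrite("pics/w4c.png",cv2.resize(im[200:350,180:330],None,fx=4,fy=4,interpolation=cv2.INTER_CUBIC))
im=bot.grab_frame("side"); cv2.imwrite("pics/s4.png",im)
cv2.imwrite("pics/s4c.png",cv2.resize(im[200:350,260:410],None,fx=4,fy=4,interpolation=cv2.INTER_CUBIC))
plan([.635,.0515,.205],98,10)
```

```text
6.8 [ 0.4942 -0.2218  0.1987] rpy [-179.9905   -0.0107   93.1039] q [ 0.012   0.4599  0.409   1.8708 -0.2356  0.8584  0.5923] F [ 0.4655  0.5283 -2.2856] M [0.0212 0.0287 0.0339] 0.027262435717381784
[[0.531, 0.311, -0.014], -0.098],[[0.528, 0.316, -0.014], -0.098],[[0.525, 0.32, -0.014], -0.098],[[0.522, 0.325, -0.014], -0.098],[[0.52, 0.329, -0.014], -0.098],[[0.517, 0.334, -0.014], -0.098],[[0.514, 0.338, -0.014], -0.098],[[0.511, 0.342, -0.014], -0.098],[[0.508, 0.347, -0.014], -0.098],[[0.505, 0.351, -0.014], -0.098],
```

View pics/w4c.png

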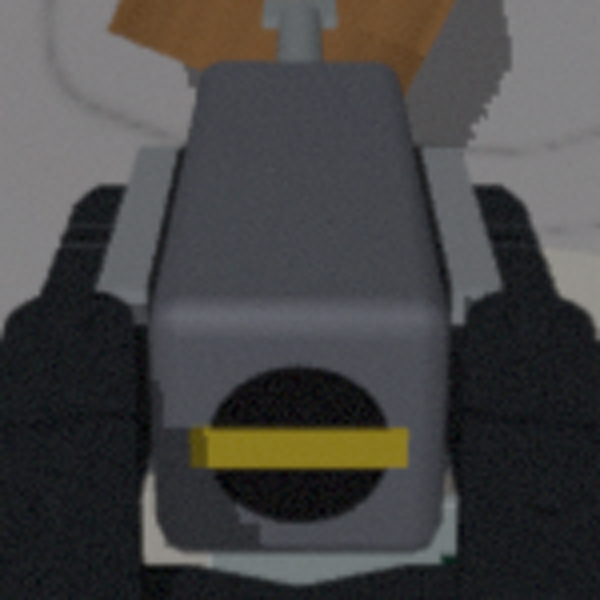

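View pics/s4c.png

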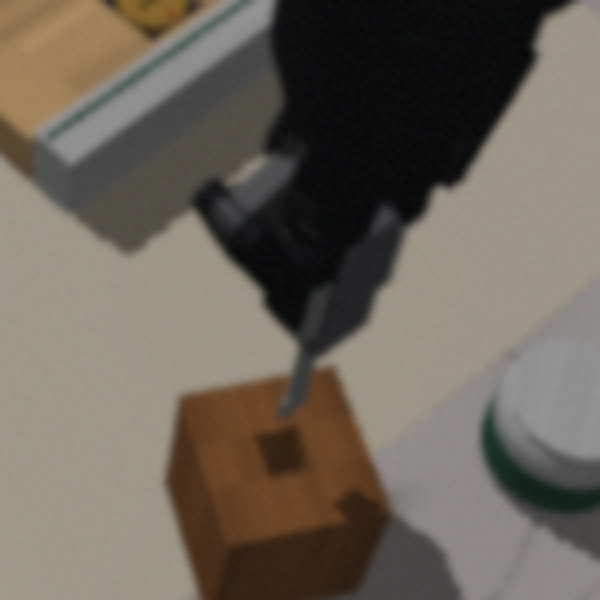

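Run:
```python
from h import *
cS=bot.get_calibration("side")
P=lambda x,y,z: at("side",260+(x+.5)/4-.5,200+(y+.5)/4-.5,z,cS)
print("hole",P(281,451,.08),"tip",P(286,413,.1159))
h=np.array([P(x,y,.08) for x,y in((255,433),(295,428),(307,467),(268,475))]);print(h,h.mean(0))
# wrist view: predicted tip px
s=bot.observe(); p=s['position'];print(proj("wrist",[p[0],p[1],.1159]),proj("wrist",[p[0],p[1],.116+.132]))
```

```text
hole [ 0.49517883 -0.21900046  0.08      ] tip [ 0.49113498 -0.2192798   0.1159    ]
[[ 0.49145596 -0.20651736  0.08      ]
 [ 0.5069596  -0.21402314  0.08      ]
 [ 0.49943068 -0.23061734  0.08      ]
 [ 0.48370472 -0.22446489  0.08      ]] [ 0.49538774 -0.21890568  0.08      ]
(np.float64(255.45559944205866), np.float64(201.909787866659)) (np.float64(255.96085993615586), np.float64(315.0410686885998))
```

Emit:
servo_tool(targets=[[[0.53, 0.31, -0.014], -0.1], [[0.53, 0.315, -0.014], -0.1], [[0.525, 0.32, -0.014], -0.1], [[0.52, 0.325, -0.014], -0.1], [[0.52, 0.33, -0.014], -0.1], [[0.515, 0.335, -0.014], -0.1], [[0.515, 0.34, -0.014], -0.1], [[0.51, 0.34, -0.014], -0.1], [[0.51, 0.345, -0.014], -0.1], [[0.505, 0.35, -0.014], -0.1], [[0, 0, 0], 0], [[0, 0, 0], 0]])

```text
clock: 8.4
position: [0.6346, 0.0506, 0.2051]
tool_rot: [-3.14, 0.001, 1.711]
force: [0.3, -0.8, -1.3]
grip_width: 0.0273
```

Run:
```python
from h import *
st(); im=bot.grab_frame("wrist"); cv2.imwrite("pics/w5.png",im)
cv2.imwrite("pics/w5c.png",cv2.resize(im[120:270,180:330],None,fx=4,fy=4,interpolation=cv2.INTER_CUBIC))
im=bot.grab_frame("side"); cv2.imwrite("pics/s5.png",im)
cv2.imwrite("pics/s5c.png",cv2.resize(im[120:240,240:360],None,fx=5,fy=5,interpolation=cv2.INTER_CUBIC))
```

```text
8.4 [0.6346 0.0506 0.2051] rpy [-179.9243    0.0329   98.0596] q [-0.4046  0.5947  0.3558  1.607  -0.2358  0.9839  0.1672] F [ 0.3157 -0.7747 -1.3065] M [-0.0018 -0.032  -0.0002] 0.027322430710513063
```

View pics/w5c.png

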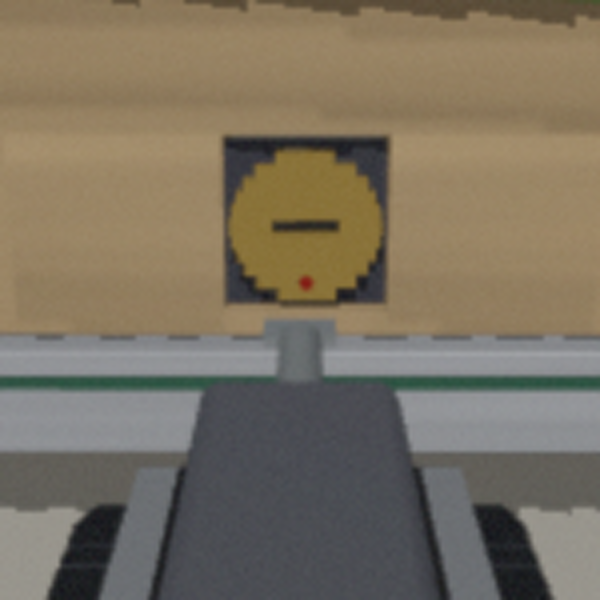

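View pics/s5c.png

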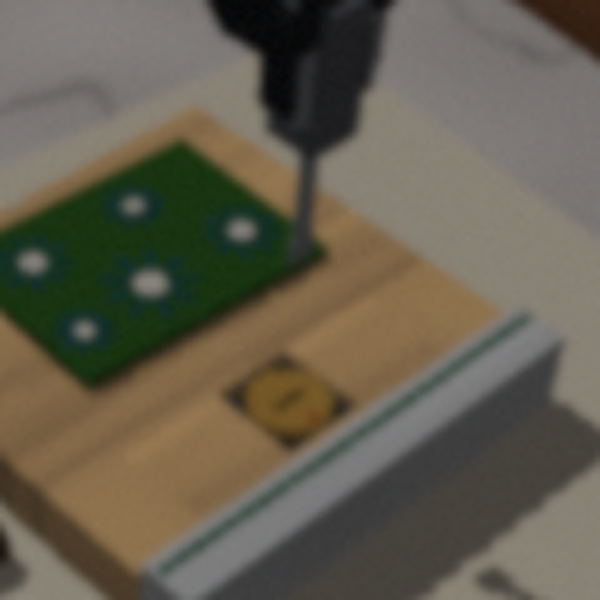

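Run:
```python
from h import *
p=bot.observe()['position']
print("tip w",at("wrist",254.6,199.6,.1223)-p, "cam",at("wrist",256.1,176.2,.037))
P=lambda x,y,z: at("side",240+(x+.5)/5-.5,120+(y+.5)/5-.5,z)
print("tip s",P(299,262,.1223)-p,"cam",P(289,401,.037))
plan([.6355,.0525,.130],98,5)
```

```text
tip w [-0.00093997  0.0014719  -0.083275  ] cam [0.63547923 0.05060047 0.037     ]
tip s [-0.00206628  0.00111216 -0.083275  ] cam [0.63489035 0.05157558 0.037     ]
[[0.008, 0.004, 0.302], 0.001],[[0.008, 0.004, 0.302], 0.001],[[0.008, 0.004, 0.302], 0.001],[[0.008, 0.004, 0.302], 0.001],[[0.008, 0.004, 0.302], 0.001],
```

Emit:
servo_tool(targets=[[[-0.02, 0.03, 0.3], 0], [[0, 0, 0.4], 0], [[0, 0, 0.4], 0], [[0, 0, 0.3], 0], [[0, 0, 0.16], 0], [[0, 0, 0], 0], [[0, 0, 0], 0]])

```text
clock: 9.38
position: [0.637, 0.0506, 0.1284]
tool_rot: [3.141, 0.0, 1.712]
force: [-0.5, -0.7, -1.8]
grip_width: 0.0275
```

Run:
```python
from h import *
st(); im=bot.grab_frame("wrist"); cv2.imwrite("pics/w6.png",im)
cv2.imwrite("pics/w6c.png",cv2.resize(im[160:240,205:305],None,fx=8,fy=7,interpolation=cv2.INTER_CUBIC))
im=bot.grab_frame("side"); cv2.imwrite("pics/s6.png",im)
cv2.imwrite("pics/s6c.png",cv2.resize(im[160:230,260:350],None,fx=8,fy=8,interpolation=cv2.INTER_CUBIC))
```

```text
9.375 [0.637  0.0506 0.1284] rpy [179.9514   0.001   98.0884] q [-0.3798  0.6864  0.3202  1.6608 -0.2718  0.8376  0.1967] F [-0.5459 -0.6708 -1.7978] M [ 0.0098 -0.0015 -0.0346] 0.027470264112572213
```

View pics/w6c.png

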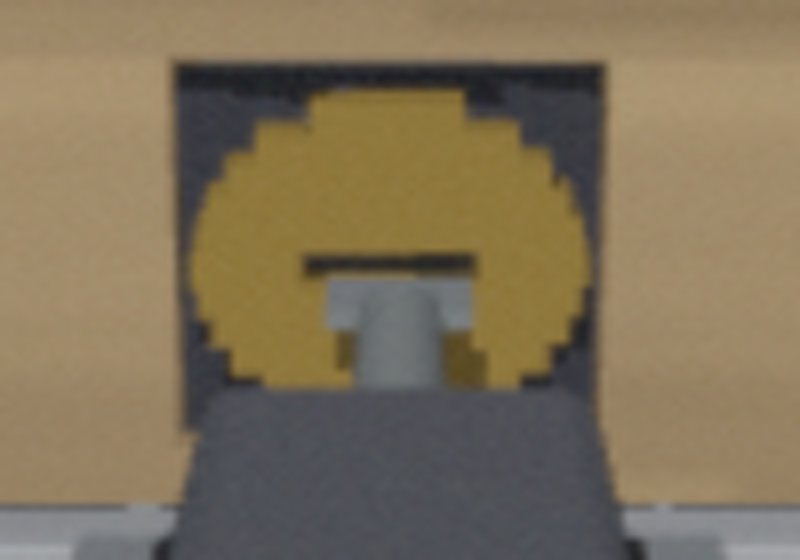

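View pics/s6c.png

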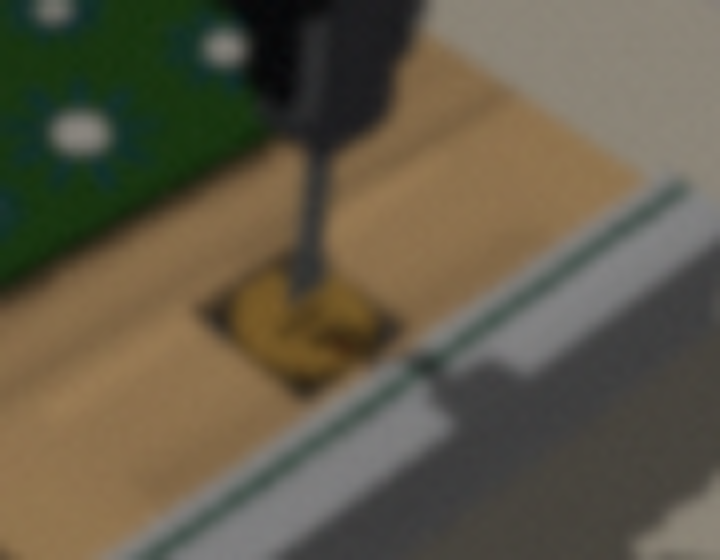

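Run:
```python
from h import *
p=bot.observe()['position']
P=lambda x,y,z: at("wrist",205+(x+.5)/8-.5,160+(y+.5)/7-.5,z)
t=P(400,279,.0456); a,b=P(327,279,.0456),P(473,279,.0456)
X=np.array([-.14,.99,0])
t2=t-X*.0011
print("tip",t2,t2-p,"w",np.linalg.norm(a-b),np.degrees(np.arctan2(*(b-a)[1::-1])))
for y in (254,264,276):
  print(y,P(389,y,.037))
a,b=P(303,264,.037),P(476,264,.037);print(np.linalg.norm(a-b),np.degrees(np.arctan2(*(b-a)[1::-1])))
d=P(389,264,.037)-t2
yw=np.radians(98.1);print("move tool x,y",d@[np.cos(yw),np.sin(yw),0],d@[np.sin(yw),-np.cos(yw),0])
S=lambda x,y,z: at("side",260+(x+.5)/8-.5,160+(y+.5)/8-.5,z)
print("side tip",S(303,297,.0456))
```

```text
tip [0.63627877 0.05137181 0.0456    ] [-0.00071808  0.00074056 -0.08281813] w 0.014372623855109089 8.058829245315897
254 [0.63498038 0.052591   0.037     ]
264 [0.63514999 0.05138307 0.037     ]
276 [0.63535418 0.04992887 0.037     ]
0.017643333070799436 8.058871983937577
move tool x,y 0.00017019334516631105 -0.0011159345831847512
side tip [0.63530598 0.05298315 0.0456    ]
```

Run:
```python
from h import *
import pickle
P=lambda x,y,z: at("wrist",205+(x+.5)/8-.5,160+(y+.5)/7-.5,z)
X=np.array([-.14,.99,0])
print("center from top rim", P(389,87,.037)-X*.0205)
c=pickle.load(open("w1.pkl","rb"))
Q=lambda x,y,z: at("wrist",225+(x+.5)/12-.5,145+(y+.5)/12-.5,z,c)
print("w1: rim top, bottom", Q(373,115,.037)-X*.0205,Q(373,543,.037)+X*.0205, "slot edges",Q(373,317,.037),Q(373,346,.037))
```

```text
center from top rim [0.63508948 0.05195863 0.037     ]
w1: rim top, bottom [0.63511758 0.0513577  0.037     ] [0.63512026 0.05063321 0.037     ] slot edges [0.63490707 0.05251949 0.037     ] [0.63529621 0.04971989 0.037     ]
```

Emit:
servo_tool(targets=[[[-0.006, -0.022, 0.06], 0], [[0, 0, 0.06], 0], [[0, 0, 0.04], 0], [[0, 0, 0.02], 0], [[0, 0, 0.02], 0], [[0, 0, 0], 0]])

```text
clock: 10.22
position: [0.6356, 0.0501, 0.1178]
tool_rot: [-3.142, 0.0, 1.712]
force: [0.3, 0.5, -2.5]
grip_width: 0.027
```

Run:
```python
from h import *
st(); im=bot.grab_frame("wrist"); cv2.imwrite("pics/w7.png",im)
cv2.imwrite("pics/w7c.png",cv2.resize(im[160:240,205:305],None,fx=8,fy=7,interpolation=cv2.INTER_CUBIC))
```

```text
10.225 [0.6356 0.0501 0.1178] rpy [-179.998     0.0012   98.0898] q [-0.3762  0.6983  0.3147  1.6701 -0.2764  0.8173  0.2011] F [ 0.3292  0.5369 -2.5129] M [0.0126 0.0026 0.0087] 0.026990964590648328
```

View pics/w7c.png

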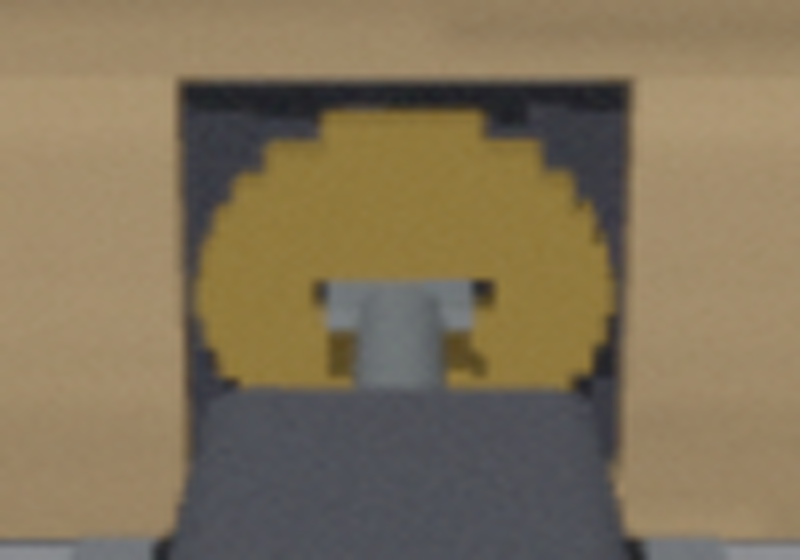

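Emit:
servo_tool(targets=[[[0, 0.01, 0.02], 0], [[0, 0, 0.02], 0], [[0, 0, 0.02], 0], [[0, 0, 0], 0]])

```text
clock: 10.78
position: [0.6361, 0.0502, 0.1147]
tool_rot: [-3.141, 0.0, 1.712]
force: [0.1, 0.6, -2.2]
grip_width: 0.0272
```

Run:
```python
from h import *
st(); im=bot.grab_frame("wrist"); cv2.imwrite("pics/w8.png",im)
cv2.imwrite("pics/w8c.png",cv2.resize(im[160:240,205:305],None,fx=8,fy=7,interpolation=cv2.INTER_CUBIC))
```

```text
10.775 [0.6361 0.0502 0.1147] rpy [-179.9938    0.0008   98.0876] q [-0.375   0.7029  0.3131  1.6703 -0.2778  0.8125  0.2021] F [ 0.1329  0.5568 -2.1789] M [0.0519 0.0736 0.0019] 0.027233954655718488
```

View pics/w8c.png

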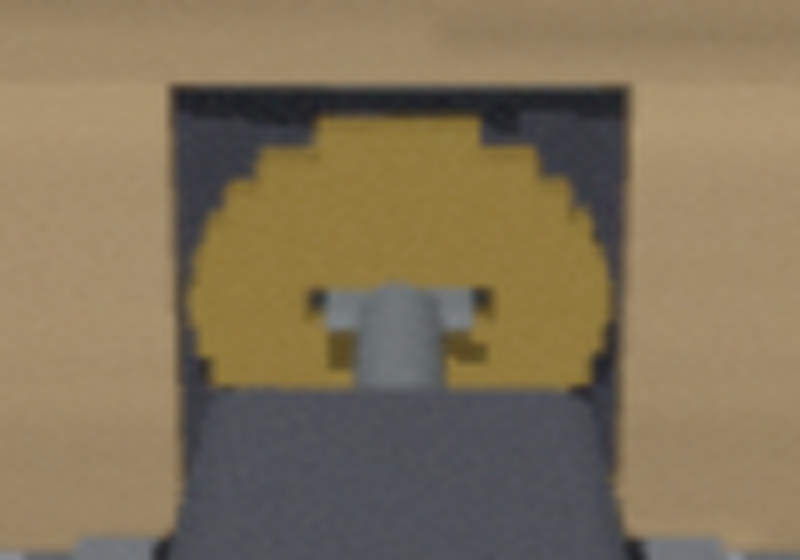

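Emit:
servo_tool(targets=[[[0, 0, 0], 0.5], [[0, 0, 0], 0.5], [[0, 0, 0], 0.5], [[-0.001, -0.001, 0], 0.5], [[-0.001, -0.001, 0], 0.5], [[-0.001, -0.001, 0], 0.5], [[0, 0, 0], 0]])

```text
clock: 11.7
position: [0.6359, 0.05, 0.1148]
tool_rot: [-3.141, 0.0, 1.449]
force: [-1.9, -1.9, 0.9]
grip_width: 0.0272
```

```bash
cat >> h.py <<'E'
def tq():
    s=bot.observe(); np.set_printoptions(precision=4,suppress=True)
    print(s['clock'],s['position'],'yaw %.2f'%np.degrees(s['tool_rot'][2]),'q7 %.3f'%s['qpos'][6],'F',s['force'],'M',s['moment'],'t7 %.4f'%s['joint_efforts'][6])
E
python3 -c "
from h import *
tq()"
```

```text
11.7 [0.6359 0.05   0.1148] yaw 83.05 q7 -0.007 F [-1.8737 -1.8854  0.852 ] M [-0.8924  0.3683  0.1426] t7 -0.7701
```

Emit:
servo_tool(targets=[[[-0.001, -0.001, 0], 0.7], [[-0.001, -0.001, 0], 0.7], [[-0.001, -0.001, 0], 0.7], [[-0.001, -0.001, 0], 0.7], [[0, 0, 0], 0]])

```text
clock: 12.32
position: [0.6357, 0.05, 0.1148]
tool_rot: [-3.141, 0.0, 1.207]
force: [-2.3, -1.3, 1.4]
grip_width: 0.0272
```

```bash
python3 -c "
from h import *
tq()
im=bot.grab_frame('wrist'); cv2.imwrite('pics/w9.png',im)
cv2.imwrite('pics/w9c.png',cv2.resize(im[140:240,190:310],None,fx=6,fy=6,interpolation=cv2.INTER_CUBIC))
tq()
"
```

```text
12.325 [0.6357 0.05   0.1148] yaw 69.14 q7 -0.199 F [-2.3141 -1.3279  1.3615] M [-0.6401  0.5782  0.1305] t7 -1.0165
12.375 [0.6356 0.05   0.1148] yaw 69.19 q7 -0.198 F [-1.014  -2.5262 -1.0909] M [-0.6244  0.6439  0.105 ] t7 -0.4690
```

View pics/w9c.png

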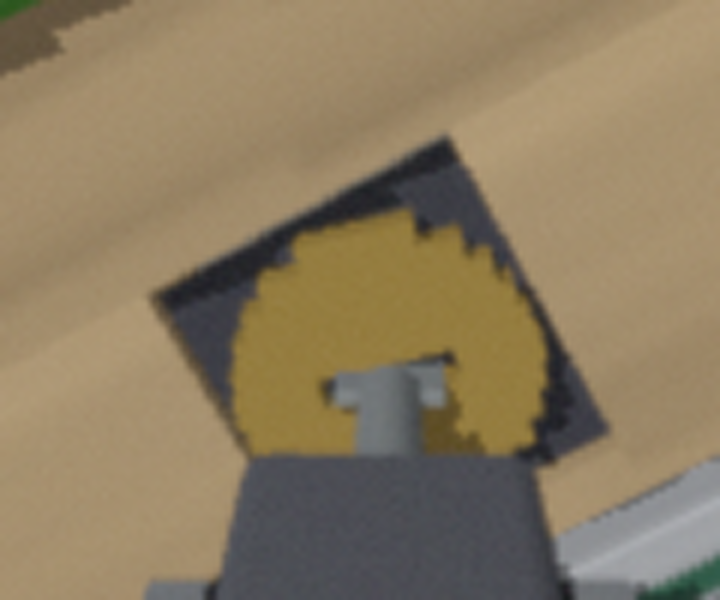

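Emit:
servo_tool(targets=[[[-0.001, -0.001, 0], 0.6], [[-0.001, -0.001, 0], 0.6], [[-0.001, -0.001, 0], 0.6], [[-0.001, -0.001, 0], 0.6], [[-0.001, -0.001, 0], 0.6], [[0, 0, 0], 0], [[0, 0, 0], 0]])

```text
clock: 13.25
position: [0.6354, 0.05, 0.1148]
tool_rot: [-3.141, -0.0, 0.946]
force: [-2.5, -1.7, 0.3]
grip_width: 0.0272
```

```bash
python3 -c "
from h import *
tq()
"
```

```text
13.25 [0.6354 0.05   0.1148] yaw 54.21 q7 -0.406 F [-2.5473 -1.737   0.3218] M [-0.2076  0.6344  0.1087] t7 -0.1144
```

Emit:
servo_tool(targets=[[[-0.001, -0.001, 0], 0.4], [[-0.001, -0.001, 0], 0.4], [[0, 0, 0], 0], [[0, 0, 0], 0]])

```text
clock: 13.75
position: [0.6353, 0.0499, 0.1148]
tool_rot: [3.142, -0.0, 0.875]
force: [-1.5, 0.1, 0.3]
grip_width: 0.0271
```

```bash
python3 -c "
from h import *
tq()
"
```

```text
13.75 [0.6353 0.0499 0.1148] yaw 50.12 q7 -0.463 F [-1.4995  0.1177  0.3477] M [0.0818 0.5572 0.0638] t7 -0.1403
```

Emit:
servo_tool(targets=[[[-0.001, -0.001, 0], 0.4], [[-0.001, -0.001, 0], 0.4], [[0, 0, 0], 0], [[0, 0, 0], 0]])

```text
clock: 14.25
position: [0.6352, 0.0499, 0.1148]
tool_rot: [3.142, -0.0, 0.805]
force: [-1.3, 0.6, 0.3]
grip_width: 0.0274
```

```bash
python3 -c "
from h import *
tq()
im=bot.grab_frame('wrist'); cv2.imwrite('pics/w10.png',im);tq()
"
```

```text
14.25 [0.6352 0.0499 0.1148] yaw 46.12 q7 -0.519 F [-1.2982  0.5705  0.2597] M [0.3081 0.4015 0.1123] t7 -0.1502
14.3 [0.6351 0.0499 0.1148] yaw 46.11 q7 -0.519 F [-0.8261  1.4711 -0.2541] M [0.3865 0.36   0.0843] t7 -0.1111
```

View pics/w10.png

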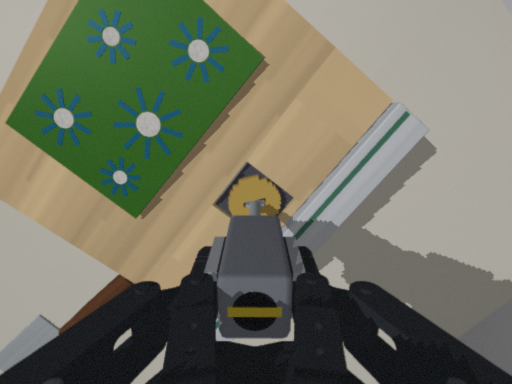

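Emit:
servo_tool(targets=[[[-0.001, -0.001, 0], 0.4], [[-0.001, -0.001, 0], 0.4], [[0, 0, 0], 0], [[0, 0, 0], 0], [[0, 0, 0], 0]])

```text
clock: 14.92
position: [0.635, 0.0499, 0.1148]
tool_rot: [-3.142, -0.0, 0.735]
force: [-1.1, 1.6, -1.1]
grip_width: 0.0274
```

```bash
python3 -c "
from h import *
tq()
"
```

```text
14.925 [0.635  0.0499 0.1148] yaw 42.11 q7 -0.574 F [-1.0636  1.6271 -1.0766] M [0.5341 0.2267 0.0703] t7 -0.0949
```

Emit:
servo_tool(targets=[[[-0.001, -0.001, 0], 0.4], [[-0.001, -0.001, 0], 0.4], [[0, 0, 0], 0], [[0, 0, 0], 0], [[0, 0, 0], 0]])

```text
clock: 15.55
position: [0.6349, 0.0499, 0.1148]
tool_rot: [-3.142, -0.0, 0.665]
force: [0.1, 2.3, -0.8]
grip_width: 0.0272
```

```bash
python3 -c "
from h import *
tq()
"
```

```text
15.55 [0.6349 0.0499 0.1148] yaw 38.10 q7 -0.630 F [ 0.1286  2.2979 -0.7784] M [0.7683 0.0853 0.0994] t7 -0.0956
```

Emit:
servo_tool(targets=[[[-0.001, -0.001, 0], 0.4], [[-0.001, -0.001, 0], 0.4], [[0, 0, 0], 0], [[0, 0, 0], 0], [[0, 0, 0], 0]])

```text
clock: 16.18
position: [0.6347, 0.0499, 0.1148]
tool_rot: [-3.142, -0.0, 0.595]
force: [0.9, 2.9, -1.1]
grip_width: 0.0272
```

```bash
python3 -c "
from h import *
tq()
"
```

```text
16.175 [0.6347 0.0499 0.1148] yaw 34.11 q7 -0.686 F [ 0.8644  2.8587 -1.1491] M [ 1.0242 -0.0609  0.0698] t7 -0.0962
```

Emit:
servo_tool(targets=[[[0.005, -0.009, 0], 0.4], [[-0.001, -0.001, 0], 0.4], [[0, 0, 0], 0], [[0, 0, 0], 0], [[0, 0, 0], 0]])

```text
clock: 16.8
position: [0.6346, 0.0502, 0.1148]
tool_rot: [3.141, -0.0, 0.525]
force: [1.1, 0.3, -0.9]
grip_width: 0.0272
```

```bash
python3 -c "
from h import *
tq()
"
```

```text
16.8 [0.6346 0.0502 0.1148] yaw 30.09 q7 -0.743 F [ 1.0841  0.3402 -0.8876] M [ 0.161  -0.3741  0.1129] t7 -0.0919
```

Emit:
servo_tool(targets=[[[0.001, -0.003, 0], 0.4], [[0.001, -0.003, 0], 0.4], [[0, 0, 0], 0], [[0, 0, 0], 0], [[0, 0, 0], 0]])

```text
clock: 17.42
position: [0.6346, 0.0505, 0.1148]
tool_rot: [3.141, 0.0, 0.455]
force: [1.7, -1.3, -2.4]
grip_width: 0.0271
```

```bash
python3 -c "
from h import *
tq()
im=bot.grab_frame('side'); cv2.imwrite('pics/s11.png',im[120:290,200:400]);tq()
"
```

```text
17.425 [0.6346 0.0505 0.1148] yaw 26.10 q7 -0.799 F [ 1.7453 -1.2813 -2.3772] M [-0.4278 -0.501   0.1009] t7 -0.0888
17.475 [0.6346 0.0505 0.1148] yaw 26.09 q7 -0.799 F [ 2.1061 -1.7632 -1.3213] M [-0.4847 -0.615   0.0818] t7 -0.0865
```

Emit:
servo_tool(targets=[[[-0.001, 0.0, 0], 0.4], [[-0.001, 0.0, 0], 0.4], [[0, 0, 0], 0], [[0, 0, 0], 0], [[0, 0, 0], 0]])

```text
clock: 18.1
position: [0.6345, 0.0506, 0.1148]
tool_rot: [3.142, -0.0, 0.386]
force: [3.4, -2.2, -1.8]
grip_width: 0.0274
```

```bash
python3 -c "
from h import *
tq()
"
```

```text
18.1 [0.6345 0.0506 0.1148] yaw 22.10 q7 -0.855 F [ 3.4226 -2.2425 -1.7705] M [-0.4404 -0.7339  0.1052] t7 -0.0885
```

Emit:
servo_tool(targets=[[[-0.001, 0.0, 0], 0.4], [[-0.001, 0.0, 0], 0.4], [[0, 0, 0], 0], [[0, 0, 0], 0], [[0, 0, 0], 0]])

```text
clock: 18.73
position: [0.6344, 0.0506, 0.1148]
tool_rot: [-3.142, -0.0, 0.316]
force: [2.7, -1.5, -1.2]
grip_width: 0.0277
```

```bash
python3 -c "
from h import *
tq()
"
```

```text
18.725 [0.6344 0.0506 0.1148] yaw 18.10 q7 -0.911 F [ 2.7337 -1.4683 -1.2209] M [-0.29   -0.7917  0.0722] t7 -0.0896
```

Emit:
servo_tool(targets=[[[-0.001, 0.0, 0], 0.4], [[-0.001, 0.0, 0], 0.4], [[0, 0, 0], 0], [[0, 0, 0], 0], [[0, 0, 0], 0]])

```text
clock: 19.35
position: [0.6343, 0.0506, 0.1148]
tool_rot: [-3.142, -0.0, 0.246]
force: [2.0, -0.2, -1.2]
grip_width: 0.0277
```

```bash
python3 -c "
from h import *
tq()
im=bot.grab_frame('wrist'); cv2.imwrite('pics/w11.png',im);tq()
"
```

```text
19.35 [0.6343 0.0506 0.1148] yaw 14.10 q7 -0.967 F [ 2.     -0.178  -1.1798] M [ 0.0854 -0.8799  0.1092] t7 -0.0914
19.4 [0.6342 0.0506 0.1148] yaw 14.10 q7 -0.967 F [ 3.3735  0.824  -0.0319] M [ 0.0835 -0.9147  0.0919] t7 -0.0893
```

View pics/w11.png

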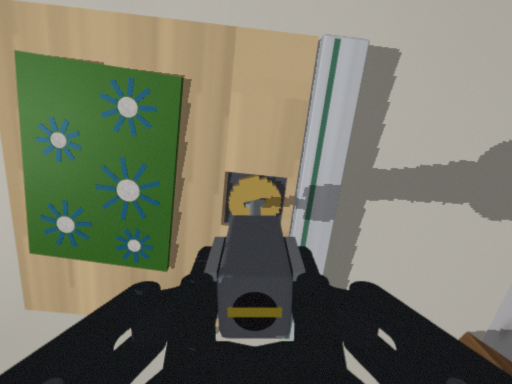

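Emit:
servo_tool(targets=[[[0.006, 0.0, 0], 0.4], [[0, 0.0, 0], 0.4], [[0, 0, 0], 0], [[0, 0, 0], 0], [[0, 0, 0], 0]])

```text
clock: 20.02
position: [0.6345, 0.0507, 0.1148]
tool_rot: [-3.141, 0.0, 0.176]
force: [0.6, 0.9, -0.2]
grip_width: 0.0267
```

```bash
python3 -c "
from h import *
tq()
"
```

```text
20.025 [0.6345 0.0507 0.1148] yaw 10.11 q7 -1.024 F [ 0.5781  0.9406 -0.1546] M [ 0.313  -0.4566  0.0956] t7 -0.1056
```

Emit:
servo_tool(targets=[[[0, 0.0, 0], 0.4], [[0, 0.0, 0], 0.4], [[0, 0, 0], 0], [[0, 0, 0], 0], [[0, 0, 0], 0]])

```text
clock: 20.65
position: [0.6345, 0.0507, 0.1148]
tool_rot: [-3.141, 0.0, 0.107]
force: [0.4, 2.2, -0.2]
grip_width: 0.0277
```

```bash
python3 -c "
from h import *
tq()
"
```

```text
20.65 [0.6345 0.0507 0.1148] yaw 6.11 q7 -1.081 F [ 0.364   2.2164 -0.1546] M [ 0.5784 -0.2046  0.075 ] t7 -0.1082
```

Emit:
servo_tool(targets=[[[0, 0.0, 0], 0.4], [[0, 0.0, 0], 0.4], [[0, 0, 0], 0], [[0, 0, 0], 0], [[0, 0, 0], 0]])

```text
clock: 21.28
position: [0.6345, 0.0507, 0.1148]
tool_rot: [-3.141, 0.0, 0.037]
force: [1.0, 3.0, 0.3]
grip_width: 0.0274
```

```bash
python3 -c "
from h import *
tq()
"
```

```text
21.275 [0.6345 0.0507 0.1148] yaw 2.10 q7 -1.137 F [0.9502 3.0165 0.2598] M [ 0.986  -0.155   0.0782] t7 -0.1100
```

Emit:
servo_tool(targets=[[[0, -0.007, 0], 0.3], [[0, 0.0, 0], 0.3], [[0, 0, 0], 0], [[0, 0, 0], 0], [[0, 0, 0], 0]])

```text
clock: 21.9
position: [0.6345, 0.0509, 0.1148]
tool_rot: [3.141, -0.0, -0.016]
force: [0.7, 1.6, -1.0]
grip_width: 0.0275
```

```bash
python3 -c "
from h import *
tq()
"
```

```text
21.9 [0.6345 0.0509 0.1148] yaw -0.90 q7 -1.180 F [ 0.7177  1.5857 -0.9875] M [ 0.669  -0.2434  0.0623] t7 -0.1098
```

Emit:
servo_tool(targets=[[[0, 0, 0], 0.3], [[0, 0.0, 0], 0.2], [[0, 0, 0], 0], [[0, 0, 0], 0], [[0, 0, 0], 0]])

```text
clock: 22.52
position: [0.6345, 0.051, 0.1148]
tool_rot: [3.142, -0.0, -0.059]
force: [1.1, 2.6, -0.5]
grip_width: 0.0269
```

```bash
python3 -c "
from h import *
tq()
im=bot.grab_frame('wrist'); cv2.imwrite('pics/w12.png',im);tq()
cv2.imwrite('pics/w12c.png',cv2.resize(im[30:250,200:380],None,fx=3,fy=2.7))
"
```

```text
22.525 [0.6345 0.051  0.1148] yaw -3.40 q7 -1.216 F [ 1.055   2.6441 -0.5095] M [ 0.5663 -0.2971  0.073 ] t7 -0.1116
22.575 [0.6345 0.051  0.1148] yaw -3.40 q7 -1.216 F [ 1.3832  1.5946 -0.0304] M [ 0.5697 -0.254   0.1461] t7 -0.1106
```

View pics/w12c.png

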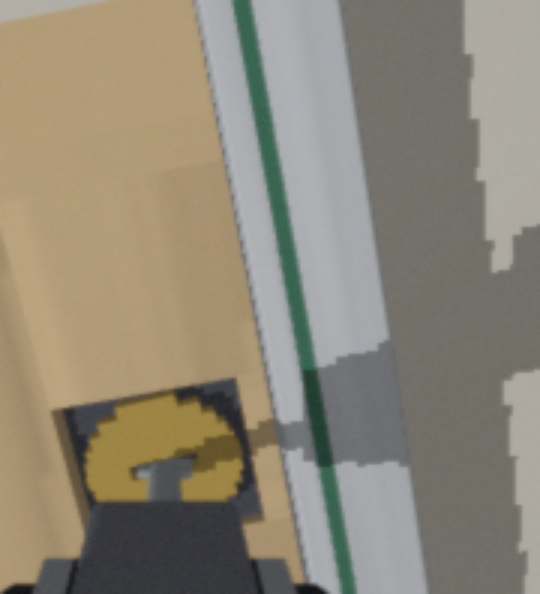

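Emit:
servo_tool(targets=[[[0, -0.002, 0], 0.25], [[0, 0.0, 0], 0.25], [[0, 0, 0], 0], [[0, 0, 0], 0], [[0, 0, 0], 0]])

```text
clock: 23.2
position: [0.6345, 0.0511, 0.1148]
tool_rot: [3.142, 0.0, -0.103]
force: [-0.0, 2.1, -0.1]
grip_width: 0.027
```

```bash
python3 -c "
from h import *
tq()
"
```

```text
23.2 [0.6345 0.0511 0.1148] yaw -5.90 q7 -1.252 F [-0.0372  2.1368 -0.1376] M [ 0.4799 -0.2234  0.0573] t7 -0.1216
```

Emit:
servo_tool(targets=[[[0, -0.002, 0], 0.25], [[0, 0.0, 0], 0.25], [[0, 0, 0], 0], [[0, 0, 0], 0], [[0, 0, 0], 0]])

```text
clock: 23.82
position: [0.6346, 0.0511, 0.1148]
tool_rot: [3.142, -0.0, -0.147]
force: [1.3, 0.7, -1.0]
grip_width: 0.0276
```

```bash
python3 -c "
from h import *
tq()
"
```

```text
23.825 [0.6346 0.0511 0.1148] yaw -8.41 q7 -1.288 F [ 1.3187  0.7259 -0.9733] M [ 0.4132 -0.2083  0.1373] t7 -0.1331
```

Emit:
servo_tool(targets=[[[0, -0.002, 0], 0.2], [[0, 0.0, 0], 0.2], [[0, 0, 0], 0], [[0, 0, 0], 0], [[0, 0, 0], 0]])

```text
clock: 24.45
position: [0.6346, 0.0512, 0.1148]
tool_rot: [3.142, -0.0, -0.182]
force: [0.8, 0.3, 0.1]
grip_width: 0.0272
```

```bash
python3 -c "
from h import *
tq()
"
```

```text
24.45 [0.6346 0.0512 0.1148] yaw -10.40 q7 -1.317 F [0.789  0.3298 0.0683] M [ 0.2422 -0.295   0.0941] t7 -0.1404
```

Emit:
servo_tool(targets=[[[0, -0.002, 0], 0.2], [[0, 0.0, 0], 0.2], [[0, 0, 0], 0], [[0, 0, 0], 0], [[0, 0, 0], 0]])

```text
clock: 25.08
position: [0.6346, 0.0513, 0.1148]
tool_rot: [3.142, 0.0, -0.217]
force: [-0.3, -0.3, -1.2]
grip_width: 0.0275
```

```bash
python3 -c "
from h import *
tq()
im=bot.grab_frame('wrist'); cv2.imwrite('pics/w13.png',im);tq()
cv2.imwrite('pics/w13c.png',cv2.resize(im[30:250,200:380],None,fx=3,fy=2.7))
"
```

```text
25.075 [0.6346 0.0513 0.1148] yaw -12.41 q7 -1.345 F [-0.3012 -0.2809 -1.2267] M [ 0.0349 -0.2827  0.1846] t7 -0.1498
25.125 [0.6346 0.0513 0.1148] yaw -12.41 q7 -1.345 F [ 0.5576  0.6566 -0.7709] M [ 0.132  -0.2294  0.1367] t7 -0.1487
```

View pics/w13c.png

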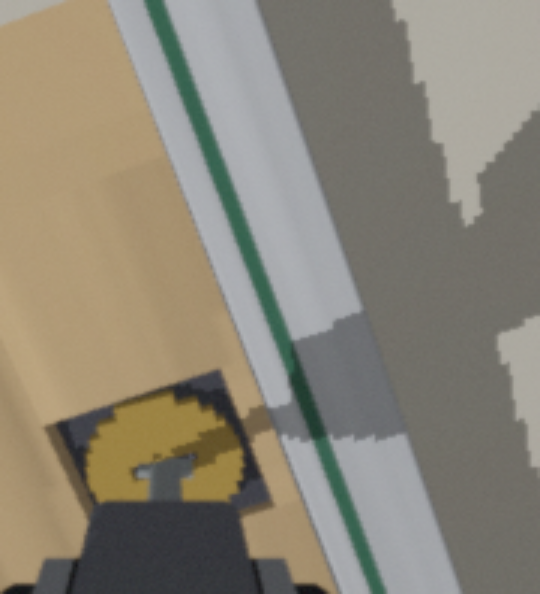

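Emit:
servo_tool(targets=[[[0, 0, 0], 0.2], [[0, 0.0, 0], 0.2], [[0, 0, 0], 0], [[0, 0, 0], 0], [[0, 0, 0], 0]])

```text
clock: 25.75
position: [0.6346, 0.0514, 0.1148]
tool_rot: [-3.142, -0.0, -0.251]
force: [1.3, 1.0, -0.9]
grip_width: 0.0273
```

```bash
python3 -c "
from h import *
tq()
"
```

```text
25.75 [0.6346 0.0514 0.1148] yaw -14.41 q7 -1.374 F [ 1.3122  0.9745 -0.9243] M [ 0.1438 -0.2973  0.1052] t7 -0.1547
```

Emit:
servo_tool(targets=[[[0, 0, 0], 0.2], [[0, 0.0, 0], 0.2], [[0, 0, 0], 0], [[0, 0, 0], 0], [[0, 0, 0], 0]])

```text
clock: 26.38
position: [0.6346, 0.0514, 0.1148]
tool_rot: [-3.142, 0.0, -0.286]
force: [1.5, 0.9, -0.5]
grip_width: 0.0271
```

```bash
python3 -c "
from h import *
tq()
"
```

```text
26.375 [0.6346 0.0514 0.1148] yaw -16.40 q7 -1.403 F [ 1.5008  0.9077 -0.5233] M [ 0.2452 -0.385   0.2178] t7 -0.1607
```

Emit:
servo_tool(targets=[[[0, 0, 0], 0.2], [[0, 0.0, 0], 0.2], [[0, 0, 0], 0], [[0, 0, 0], 0], [[0, 0, 0], 0]])

```text
clock: 27.0
position: [0.6346, 0.0514, 0.1148]
tool_rot: [-3.142, 0.0, -0.321]
force: [1.5, 1.5, -0.0]
grip_width: 0.0271
```

```bash
python3 -c "
from h import *
tq()
"
```

```text
27.0 [0.6346 0.0514 0.1148] yaw -18.40 q7 -1.432 F [ 1.5412  1.4524 -0.0188] M [ 0.4589 -0.4057  0.2251] t7 -0.1710
```

```bash
python3 -c "
from h import *
m=[];t=[]
for i in range(8):
    im=bot.grab_frame('wrist');s=bot.observe();m.append(s['moment'][2]);t.append(s['joint_efforts'][6])
print(np.mean(m),np.std(m),np.mean(t),np.std(t))
cv2.imwrite('pics/w14.png',im)
cv2.imwrite('pics/w14c.png',cv2.resize(im[150:260,190:310],None,fx=6,fy=5))
"
```

```text
0.17836592762110814 0.022190224425152328 -0.17102147976402193 0.0008004705939373036
```

View pics/w14c.png

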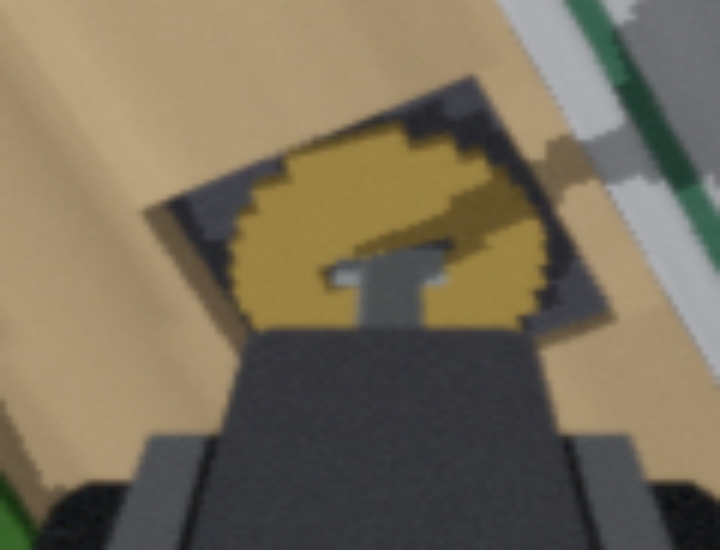

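Emit:
servo_tool(targets=[[[0, 0, 0], 0.2], [[0, 0.0, 0], 0.2], [[0, 0, 0], 0.1], [[0, 0, 0], 0], [[0, 0, 0], 0], [[0, 0, 0], 0]])

```text
clock: 28.15
position: [0.6346, 0.0514, 0.1148]
tool_rot: [-3.142, -0.0, -0.365]
force: [1.0, 2.8, -0.3]
grip_width: 0.0273
```

```bash
python3 -c "
from h import *
tq()
"
```

```text
28.15 [0.6346 0.0514 0.1148] yaw -20.91 q7 -1.468 F [ 0.9764  2.7623 -0.2607] M [ 0.65   -0.5387  0.1993] t7 -0.1828
```

Emit:
servo_tool(targets=[[[0, 0, 0], 0.2], [[0, 0.0, 0], 0.2], [[0, 0, 0], 0.1], [[0, 0, 0], 0], [[0, 0, 0], 0], [[0, 0, 0], 0]])

```text
clock: 28.9
position: [0.6346, 0.0514, 0.1148]
tool_rot: [-3.142, -0.0, -0.408]
force: [2.6, 3.5, -0.3]
grip_width: 0.0274
```

```bash
python3 -c "
from h import *
tq()
"
```

```text
28.9 [0.6346 0.0514 0.1148] yaw -23.40 q7 -1.504 F [ 2.5626  3.4783 -0.2691] M [ 0.9192 -0.608   0.2081] t7 -0.1913
```

Emit:
servo_tool(targets=[[[0, 0, 0], 0.2], [[0, 0.0, 0], 0.2], [[0, 0, 0], 0.2], [[0, 0, 0], 0], [[0, 0, 0], 0], [[0, 0, 0], 0]])

```text
clock: 29.65
position: [0.6346, 0.0514, 0.1148]
tool_rot: [-3.141, -0.0, -0.461]
force: [3.3, 3.4, -0.3]
grip_width: 0.0271
```

```bash
python3 -c "
from h import *
tq()
m=[];t=[]
for i in range(6):
    im=bot.grab_frame('wrist' if i else 'side');s=bot.observe();m.append(s['moment'][2]);t.append(s['joint_efforts'][6])
    if i==0: cv2.imwrite('pics/s15.png',cv2.resize(im[140:270,220:370],None,fx=5,fy=4.5,interpolation=cv2.INTER_CUBIC))
print(np.mean(m),np.std(m),np.mean(t),np.std(t))
cv2.imwrite('pics/w15.png',im)
cv2.imwrite('pics/w15c.png',cv2.resize(im[0:260,190:450],None,fx=3,fy=2.3))
"
```

```text
29.65 [0.6346 0.0514 0.1148] yaw -26.40 q7 -1.547 F [ 3.2708  3.4236 -0.2863] M [ 1.0945 -0.8739  0.2248] t7 -0.2177
0.2324202834473277 0.01079467809035238 -0.21793748950585723 0.0008307777517402628
```

View pics/w15c.png

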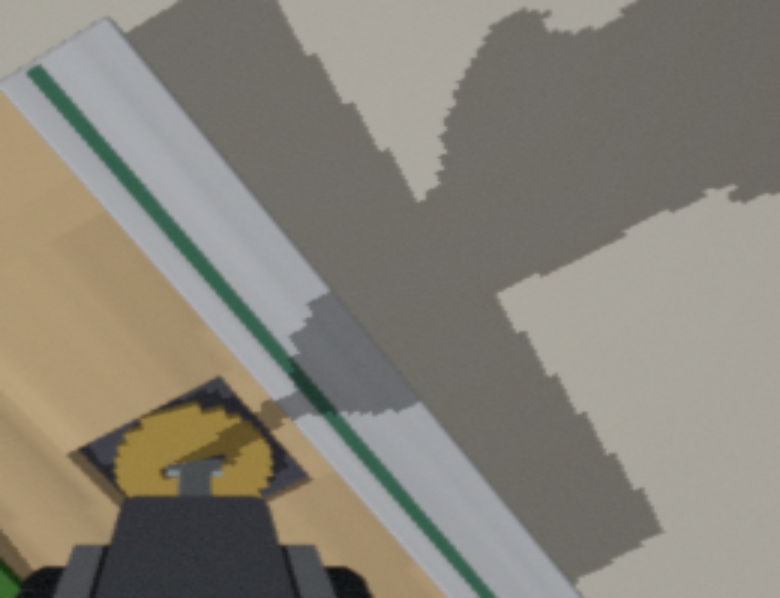

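View pics/s15.png

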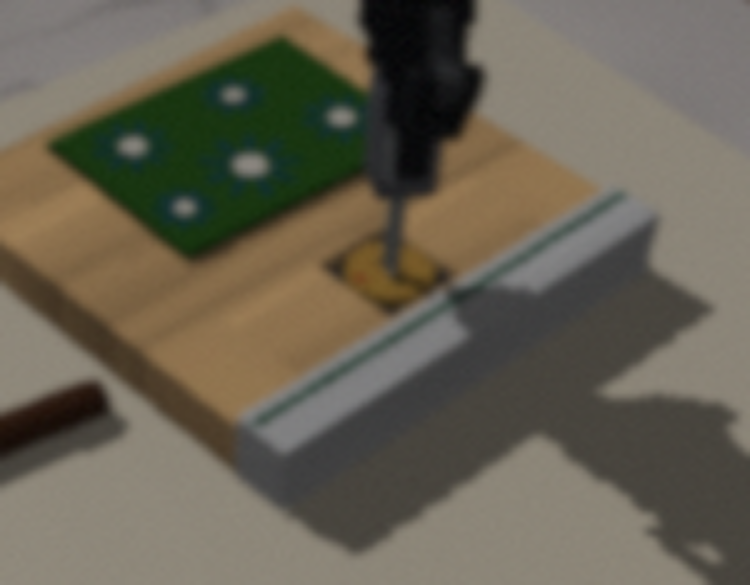

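Emit:
servo_tool(targets=[[[0, 0, 0], -0.4], [[0, 0.0, 0], -0.4], [[0, 0, 0], -0.4], [[0, 0, 0], -0.4], [[0, 0, 0], 0], [[0, 0, 0], 0]])

```text
clock: 30.7
position: [0.6345, 0.051, 0.1148]
tool_rot: [3.141, -0.0, -0.322]
force: [1.0, 0.7, -0.1]
grip_width: 0.0272
```

```bash
python3 -c "
from h import *
tq()
"
```

```text
30.7 [0.6345 0.051  0.1148] yaw -18.44 q7 -1.432 F [ 1.0122  0.7123 -0.0989] M [ 0.1707 -0.4407  0.0786] t7 0.0310
```

Emit:
servo_tool(targets=[[[0, 0, -0.05], 0], [[0, 0.0, -0.1], 0], [[0, 0, -0.2], 0], [[0, 0, -0.4], 0], [[0, 0, -0.5], 0], [[0, 0, -0.55], 0], [[0, 0, 0], 0]])

```text
clock: 31.58
position: [0.6355, 0.0511, 0.2078]
tool_rot: [-3.14, -0.003, -0.321]
force: [0.5, -0.3, -1.3]
grip_width: 0.0274
```

Run:
```python
from h import *
tq()
im=bot.grab_frame('wrist'); cv2.imwrite('pics/w16.png',im)
cv2.imwrite('pics/w16c.png',cv2.resize(im[0:260,190:450],None,fx=3,fy=2.3))
plan([.4945,-.2215,.205],93,22)
```

```text
31.575 [0.6355 0.0511 0.2078] yaw -18.42 q7 -1.500 F [ 0.5214 -0.2682 -1.3275] M [ 0.009  -0.0188 -0.0092] t7 -0.3117
[[-0.043, 0.276, 0.001], -1.013],[[-0.067, 0.271, 0.001], -1.013],[[-0.091, 0.264, 0.001], -1.013],[[-0.114, 0.255, 0.001], -1.013],[[-0.136, 0.244, 0.001], -1.013],[[-0.157, 0.231, 0.001], -1.013],[[-0.176, 0.216, 0.001], -1.013],[[-0.195, 0.2, 0.001], -1.013],[[-0.212, 0.182, 0.001], -1.013],[[-0.227, 0.162, 0.001], -1.013],[[-0.24, 0.142, 0.001], -1.013],[[-0.252, 0.12, 0.001], -1.013],[[-0.261, 0.097, 0.001], -1.013],[[-0.269, 0.074, 0.001], -1.013],[[-0.275, 0.05, 0.001], -1.013],[[-0.278, 0.025, 0.001], -1.013],[[-0.279, 0.001, 0.001], -1.013],[[-0.278, -0.024, 0.001], -1.013],[[-0.275, -0.048, 0.001], -1.013],[[-0.269, -0.072, 0.001], -1.013],[[-0.262, -0.096, 0.001], -1.013],[[-0.253, -0.119, 0.001], -1.013],
```

View pics/w16c.png

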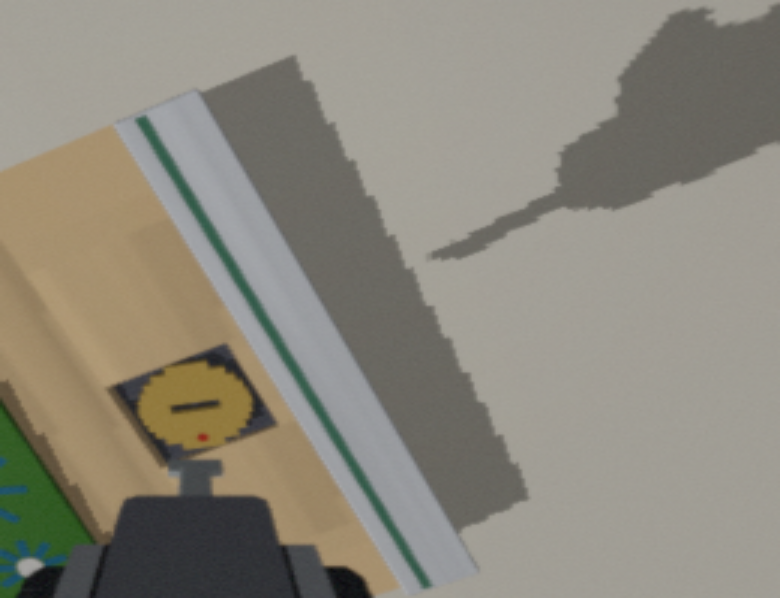

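Emit:
servo_tool(targets=[[[-0.043, 0.276, 0], -1], [[-0.067, 0.271, 0], -1], [[-0.09, 0.264, 0], -1], [[-0.114, 0.255, 0], -1], [[-0.136, 0.244, 0], -1], [[-0.157, 0.231, 0], -1], [[-0.176, 0.216, 0], -1], [[-0.195, 0.2, 0], -1], [[-0.212, 0.182, 0], -1], [[-0.227, 0.162, 0], -1], [[-0.24, 0.142, 0], -1]])

```text
clock: 33.0
position: [0.5629, -0.0851, 0.2045]
tool_rot: [-3.141, 0.001, 0.641]
force: [-0.0, 0.4, -1.1]
grip_width: 0.0272
```

Emit:
servo_tool(targets=[[[-0.252, 0.12, 0], -1], [[-0.261, 0.097, 0], -1], [[-0.269, 0.074, 0], -1], [[-0.275, 0.05, 0], -1], [[-0.278, 0.025, 0], -1], [[-0.279, 0, 0], -1], [[-0.278, -0.024, 0], -1], [[-0.275, -0.048, 0], -1], [[-0.27, -0.072, 0], -1], [[-0.262, -0.096, 0], -1], [[-0.253, -0.119, 0], -1], [[0, 0, 0], 0]])

```text
clock: 34.5
position: [0.4901, -0.2207, 0.2047]
tool_rot: [-3.141, -0.0, 1.596]
force: [0.0, 0.9, -2.1]
grip_width: 0.0272
```

Run:
```python
from h import *
st()
im=bot.grab_frame('wrist'); cv2.imwrite('pics/w17.png',im)
cv2.imwrite("pics/w17c.png",cv2.resize(im[130:270,180:330],None,fx=4,fy=4,interpolation=cv2.INTER_CUBIC))
im=bot.grab_frame("side"); cv2.imwrite("pics/s17.png",im)
cv2.imwrite("pics/s17c.png",cv2.resize(im[200:350,260:410],None,fx=4,fy=4,interpolation=cv2.INTER_CUBIC))
```

```text
34.5 [ 0.4901 -0.2207  0.2047] rpy [-179.9696   -0.0041   91.4631] q [-0.0178  0.4512  0.4486  1.8764 -0.2499  0.8697  0.5798] F [ 0.0003  0.8579 -2.1104] M [ 0.0211  0.045  -0.015 ] 0.027156983547692446
```

View pics/w17c.png

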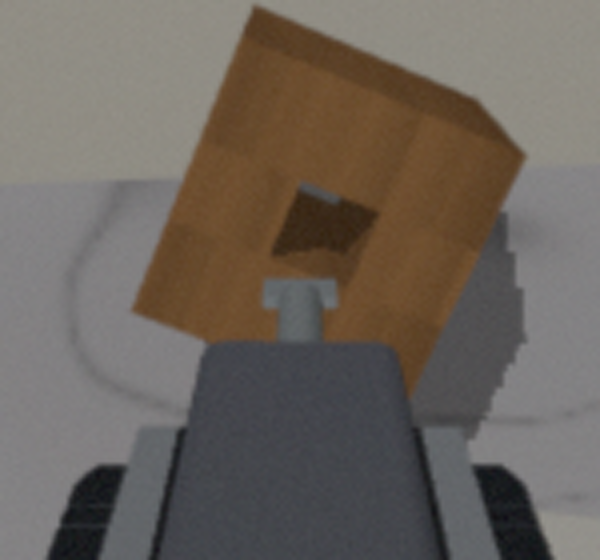

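View pics/s17c.png

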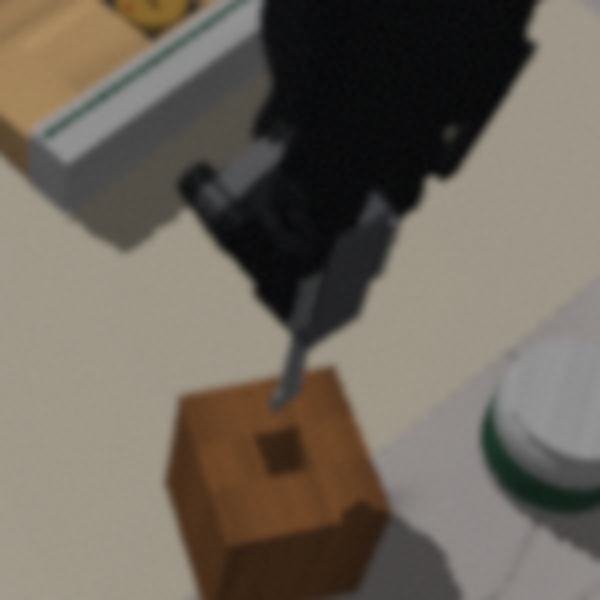

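Run:
```python
from h import *
P=lambda x,y,z: at("wrist",180+(x+.5)/4-.5,130+(y+.5)/4-.5,z)
h=np.array([P(x,y,.08) for x,y in((302,184),(378,212),(352,283),(272,258))]);print(h,h.mean(0))
print(np.linalg.norm(h-np.roll(h,1,0),axis=1))
p=bot.observe()['position']; X=np.array([0,1,0])
t=P(300,279,p[2]-.0828)-X*.0011; print("tip",t,t-p)
S=lambda x,y,z: at("side",260+(x+.5)/4-.5,200+(y+.5)/4-.5,z)
print("side tip",S(278,408,p[2]-.0828)-p,"hole",S(281,451,.08))
```

```text
[[ 0.49047901 -0.20831786  0.08      ]
 [ 0.50808913 -0.21446299  0.08      ]
 [ 0.50277404 -0.23173867  0.08      ]
 [ 0.4839673  -0.22611073  0.08      ]] [ 0.49632737 -0.22015756  0.08      ]
[0.01894699 0.01865151 0.01807482 0.01963076]
tip [ 0.49027887 -0.21872368  0.1218516 ] [-0.00064697  0.00078732 -0.0828    ]
side tip [-0.00384963  0.00155983 -0.0828    ] hole [ 0.49517883 -0.21900046  0.08      ]
```

Emit:
servo_tool(targets=[[[0.006, 0.128, 0], 0], [[0, 0, 0.3], 0], [[0, 0, 0.3], 0], [[0, 0, 0.3], 0], [[0, 0, 0.3], 0], [[0, 0, 0.3], 0], [[0, 0, 0.3], 0], [[0, 0, 0.2], 0], [[0, 0, 0.1], 0], [[0, 0, 0], 0], [[0, 0, 0], 0]])

```text
clock: 35.98
position: [0.4975, -0.2196, 0.1002]
tool_rot: [3.141, 0.0, 1.599]
force: [0.2, 0.1, -0.7]
grip_width: 0.0274
```

Run:
```python
from h import *
st()
im=bot.grab_frame('wrist'); cv2.imwrite('pics/w18.png',im)
im=bot.grab_frame("side"); cv2.imwrite("pics/s18.png",im)
cv2.imwrite("pics/s18c.png",cv2.resize(im[200:350,260:410],None,fx=4,fy=4,interpolation=cv2.INTER_CUBIC))
```

```text
35.975 [ 0.4975 -0.2196  0.1002] rpy [179.9632   0.0118  91.593 ] q [ 0.0461  0.6103  0.3637  1.9374 -0.3422  0.6531  0.6518] F [ 0.2446  0.0677 -0.7064] M [-0.0005  0.0064  0.0169] 0.0273655244747567
```

View pics/s18c.png

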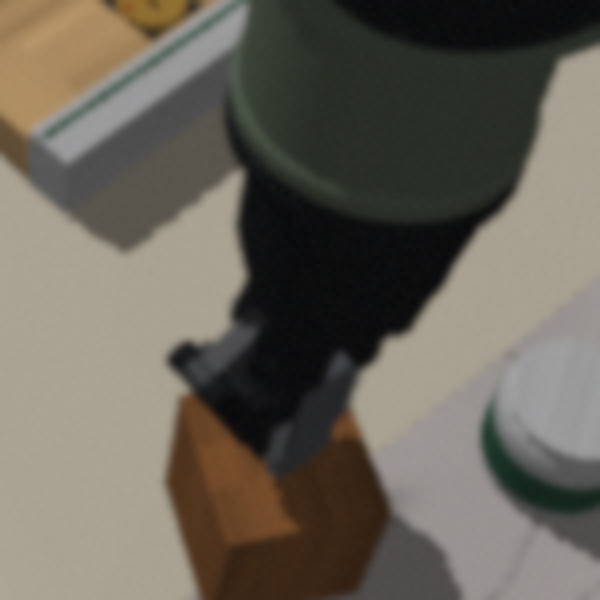

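Emit:
servo_tool(targets=[[[0, 0, 0.02], 0], [[0, 0, 0.02], 0], [[0, 0, 0.02], 0], [[0, 0, 0], 0], [[0, 0, 0], 0]])

```text
clock: 36.7
position: [0.4973, -0.2195, 0.0968]
tool_rot: [3.142, 0.0, 1.599]
force: [-0.3, 1.1, -0.1]
grip_width: 0.0269
```

Run:
```python
from h import *
st()
```

```text
36.7 [ 0.4973 -0.2195  0.0968] rpy [179.9983   0.0024  91.591 ] q [ 0.0484  0.6156  0.3605  1.9391 -0.3448  0.6467  0.6539] F [-0.2542  1.0852 -0.1494] M [-0.0291 -0.0175  0.0184] 0.026927070926041626
```

Emit:
servo_tool(targets=[[[0, 0, 0.015], 0], [[0, 0, 0], 0], [[0, 0, 0], 0]])

```text
clock: 37.08
position: [0.4973, -0.2196, 0.0967]
tool_rot: [3.141, -0.0, 1.598]
force: [-4.8, 2.1, 16.2]
grip_width: 0.0274
```

Run:
```python
from h import *
st()
```

```text
37.075 [ 0.4973 -0.2196  0.0967] rpy [179.9759  -0.0103  91.5836] q [ 0.049   0.6157  0.3601  1.9392 -0.3453  0.6462  0.6545] F [-4.834   2.0779 16.2139] M [0.5852 1.0522 0.0608] 0.027359453931222504
```

Resting on the stand (16 N); back off slightly and open.

Emit:
servo_tool(targets=[[[0, 0, -0.01], 0], [[0, 0, 0], 0]])

```text
clock: 37.33
position: [0.4973, -0.2195, 0.0968]
tool_rot: [3.141, 0.0, 1.599]
force: [-2.1, 1.0, 7.7]
grip_width: 0.0276
```

Emit:
servo_tool(targets=[[[0, 0, 0], 0], [[0, 0, 0], 0], [[0, 0, 0], 0], [[0, 0, 0], 0], [[0, 0, 0], 0], [[0, 0, 0], 0], [[0, 0, 0], 0]], gripper=1)

```text
clock: 38.2
position: [0.4973, -0.2195, 0.0966]
tool_rot: [3.142, 0.0, 1.599]
force: [-0.5, -0.2, -0.9]
grip_width: 0.0856
```

Run:
```python
from h import *
st()
im=bot.grab_frame('wrist'); cv2.imwrite('pics/w19.png',im)
```

```text
38.2 [ 0.4973 -0.2195  0.0966] rpy [179.9989   0.0038  91.5897] q [ 0.0486  0.616   0.3603  1.9392 -0.345   0.6462  0.6541] F [-0.5379 -0.1975 -0.8954] M [ 0.0241 -0.0076  0.0069] 0.08559926609763652
```

View pics/w19.png

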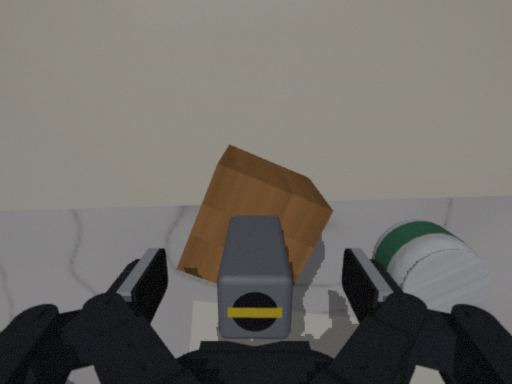

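Driver stands upright, fingers clear. Retract straight up.

Emit:
servo_tool(targets=[[[0, 0, -0.3], 0], [[0, 0, -0.5], 0], [[0, 0, -0.5], 0], [[0, 0, -0.5], 0], [[0, 0, -0.5], 0], [[0, 0, -0.5], 0], [[0, 0, 0], 0], [[0, 0, 0], 0]])

```text
clock: 39.25
position: [0.4971, -0.2193, 0.2367]
tool_rot: [3.141, -0.0, 1.599]
force: [0.4, 0.6, -0.4]
grip_width: 0.0854
```

Run:
```python
from h import *
st()
im=bot.grab_frame('top'); cv2.imwrite('pics/t20c.png',cv2.resize(im[100:225,170:390],None,fx=3.5,fy=3.5,interpolation=cv2.INTER_CUBIC))
im=bot.grab_frame("side"); cv2.imwrite("pics/s20.png",im)
cv2.imwrite("pics/s20c.png",cv2.resize(im[140:370,180:430],None,fx=3,fy=2.5,interpolation=cv2.INTER_CUBIC))
```

```text
39.25 [ 0.4971 -0.2193  0.2367] rpy [179.9925  -0.0064  91.5958] q [-0.0396  0.4206  0.469   1.8291 -0.2298  0.9455  0.5576] F [ 0.4206  0.5803 -0.4337] M [-0.0023  0.0186 -0.0051] 0.08541480617447614
```

View pics/t20c.png

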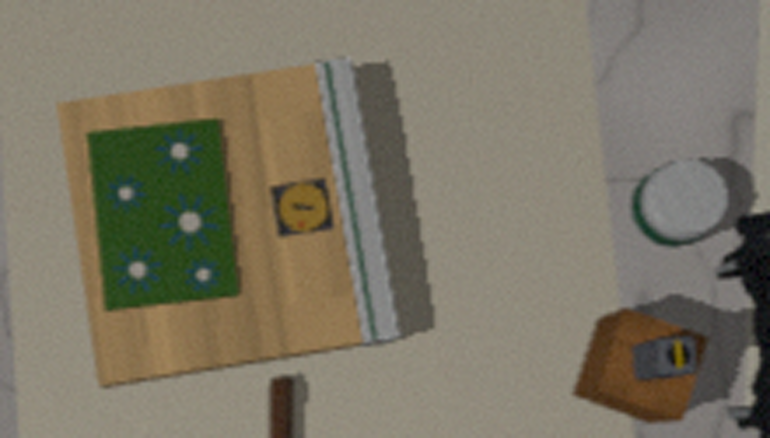

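View pics/s20c.png

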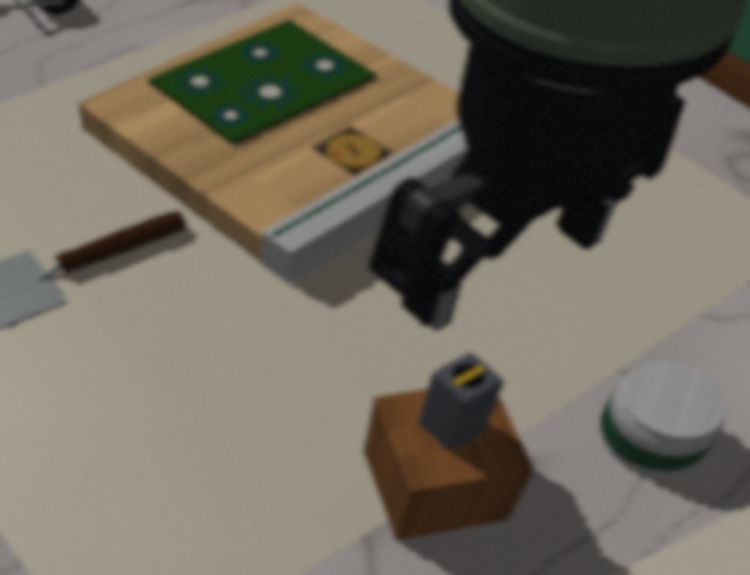

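```bash
python3 -c "
from workcell import bot
print(bot.job_done())"
```

```text
the job is handed in; nothing more can be done
None
```

The cam lock is tightened, the fence is drawn in against the board's edge, and the screwdriver is back upright in its stand, released. I handed the job in at about 39 s.

- **Cam:** I seated the blade about 5 mm deep in the slot and turned clockwise, with the cam moving roughly 110° (estimated from pictures and tool yaw). I stopped at a steady torque of about 0.22 N m by the last joint's effort. The noisier wrist moment averaged 0.23 N m, so the two readings differ slightly; both sit around the upper end of the firm range and below the 0.28 N m limit. I then backed the driver off about 8° within the slot's play before lifting it out.
- **Forces:** Forces at the cam stayed around 3–5 N. The highest contact I saw was a brief 16 N when the handle came down on the stand.
- **Last pictures:** They show no gap between fence and board, the driver standing in the stand with the gripper well clear above it, and the tin, knife and lino plate undisturbed. The ink roller was barely in the final pictures, but the arm did not lower anywhere near it. Flushness was judged only by eye and by the rise in torque.

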